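Get the spirit level from the back of a crowded pegboard hook

ROBOT

A 7-joint arm with a two-finger parallel gripper is mounted at the origin on the work surface. World frame = base frame: x ahead of the robot, y to its left, z up, the work surface at z = 0. Lengths are in m, angles in rad, forces in N, time in s.
With the tool pointing down it reaches from about 0.4 to 0.9 m from the base axis. Payload 5.6 kg.
Tool frame: the origin (TCP) lies at the very end of the fingers, on their centre line; the grasp point (between the pads) lies 19 mm behind it; x points along the fingers, y is the direction in which the jaws open and shut, and the axes are right-handed (so a half turn about x gives the same grasp; the last joint's range is limited). The gripper opens to 92 mm and grips with 3 to 60 N. Pads are 20 mm wide; open, the fingers measure 128 mm over their backs; the gripper's body (75 mm by 189 mm) begins 69 mm behind the grasp point.
Start: joints at [-1.172, 0.468, -0.012, 1.603, 0.006, 1.071, -0.056], TCP at [0.278, 0.588, 0.215] pointing down, gripper open.
Joint ranges: [-2.53, 2.53], [-0.31, 2.02], [-1.57, 1.55], [0.28, 2.44], [-1.29, 4.43], [0.15, 1.84], [-2.92, 2.92]. Speed limits (rad/s): [2.57, 2.57, 3.14, 3.14, 3.14, 3.14, 3.14].

INTERFACE

Orientations are given as a unit quaternion [w, x, y, z].
In Python, from cell import * gives the robot as it stands.
- The arm moves only by the tool send_rows, never from a script. Its argument "targets" is a list of rows, each a list of 7 numbers: the opening, from 0 (shut) to 1 (fully open), then the shift along the world's x, y, z scaled (see below), then the turn, a rotation vector about the world's x, y, z scaled (see below). In form: [[claw, dx, dy, dz, ax, ay, az], ...]. A call has exactly 8 rows; each row shifts and turns the pose as measured when the row begins; what a row does not reach is not made up. The controller multiplies each number of a shift by 400 mm and each number of a turn by 360 degrees. A row lasts 1/12 s, in which the tool goes at most 41.7 mm and 7.16 degrees, less where a joint would pass 70% of its speed; a pose out of reach is approached as far as the arm can. A call with a number of a shift or a turn outside -1 to 1 is refused whole. A call with a gripper value outside its range is refused whole. The fingers move at their own pace and stop on an object; the grip force is fixed at half the most. Time passes only in rows, so rows that do not move let the fingers close, or fill a call up. It gives the time, the measured TCP pose, the force and the opening at its end, in the units of the state.
- get_obs(): the state, without advancing time (a new reading comes with each control period).
- capture(name): name is "scene" or "top" or "wrist"; returns a dict with "img" (420x560x3 uint8, red, green, blue), "K" (3x3 intrinsics, pixels), "T" (4x4, takes a point from camera to world coordinates). Camera axes: x right, y down, z forward; pixel columns grow to the right and rows downward; lengths in m; the calibration is good to about 2 mm. The wrist camera is an equidistant fisheye: a pixel r from the principal point sees the ray r / f radians off the axis. A picture is of the moment at which its call begins. There is no depth.
- sign_off(): hands the job in, once; it reports no verdict.
The state is a dict: "clock": time; "joint_positions": joint angles; "joint_velocities": joint speeds; "joint_torque": joint torques, N m; "ee_pos": TCP position; "orientation": TCP orientation; "force": force on the tool from outside, world axes, zero at the start; "moment": the same for the moment, N m; "opening": finger opening in m.
Only numpy, scipy, OpenCV 4.12 (cv2) and the standard library are available. Lean on these libraries where they do the work, as an engineer would, in place of code of your own. Each camera call takes 0.05 s, during which the arm holds its last target.

TASK

The spirit level hangs at the back of the full hook on the pegboard. Move the spanner and the putty knife in front of it, one at a time, to the spare hook, sliding each well back towards the board, past the middle of the rod, so it cannot be knocked off, then take the level off and stand it in the metal tool pot, lowering it in rather than dropping it, and leave all three there. Feel your way at the spare hook: its rod is loose and points askew, and it is only pushed into the board and pulls out if it is pushed, pulled or leaned on hard (keep under 15 N); disturb nothing else on the board or desk.

Things in the scene. Friction and masses are not known exactly. Their poses are not given: they have to be found in the camera images.
- crowded_hook: The full steel hook, rigid and screwed fast. Origin: middle of the rod where it leaves its 30 x 36 mm plate. Own y points into the board, x along it, z up. The 5 mm thick round rod runs level along -y for 70 mm; then its end bends up 30 degrees, to 84 mm out and 8 mm higher. Three tools hang on it one behind another, flat towards the board.
- spare_hook: The empty hook; origin, axes, sizes as the full one. The reading is of its plate only. The rod is loose in it: level, but pointing up to 0.35 rad left or right of the plate's -y (turning about the vertical through the origin; its end up to 29 mm aside), not in the reading. 4 N sideways at its end turns it; it stays where left. Endwise, up and down it is rigid.
- spanner_eye (a point): Steel spanner, 0.06 to 0.13 kg, in front of the level (it or the knife is foremost). Point: centre of its ring's hole; y through the hole, x across, z up. Ring: 14 mm hole, 23 mm outside, 8 mm thick; grip across it from above, fingers astride the rod. Shank 12 mm wide, 6 mm thick, 10 to 130 mm below; jaw (27 mm wide) ends 161 mm below. Hanging, the point is 4.5 mm below the rod's middle.
- knife_eye (a point): Putty knife, 0.07 to 0.14 kg, in front of the level. Point: centre of the hanging hole (oblong, 13 mm wide, 20 high) in its wooden handle; y through the hole, x across, z up. Handle 24 mm wide (grip across it from above, fingers astride the rod), 10 thick, 15 mm above to 90 below the point; blade 50 mm wide ends 178 mm below. Hanging, the point is 7.5 mm below the rod's middle.
- level_eye (a point): Grey plastic spirit level, 185 x 40 x 14 mm, 0.10 to 0.20 kg, rearmost on the full hook. Point: centre of its hanging hole (oblong, 13 mm wide, 22 high); y through the hole, x across the 40 mm width (grip across it from above, fingers astride the rod), z up. It reaches 20 mm above and 165 mm below the point. Hanging, the point is 8.5 mm below the rod's middle.
- level_foot (a point): Middle of the level's lower end, 165 mm below its hanging hole.
- pot: Round metal tool pot standing loose on the desk, 0.5 kg, 92 mm outside, 86 mm inside, 105 mm high, floor 5 mm thick. Origin: centre of its underside.
- board: White pegboard, 380 mm wide, 285 mm high (25 mm above the rods), 12 mm thick, on two feet, fixed. Origin: centre of its underside; own -y axis is its front, where the hooks are, 180 mm apart.
- screwdriver_center (a point): Red-handled screwdriver, 185 mm long, standing loose, handle up, in a bracket low on the board midway between the hooks; its top is 220 mm above the desk, 40 mm below the rods. Point: middle of the handle (26 mm thick, 90 mm long). Leave alone.
- organiser: Clear organiser box with a shut lid, 120 x 180 mm, about 50 mm high (80 mm with its knob). Origin: centre of its underside. Leave alone.
- cam_lock: Zinc cam lock, a disc 15 mm across and 12 mm high on the desk. Leave alone.
- dowel0: Wooden dowel, 8 mm thick, 35 mm long, lying on the desk. Leave alone.
- dowel1: Another such dowel.
- dowel2: Another such dowel.
Things that resemble listed ones, but are neither listed nor needed, are in the scene too. There is more than one size of the pot; the job needs the middle-sized.

How it is judged:
By the outcome, as a careful person would: the job done as asked, in the order asked, and still so for the second after the job is handed in, with the robot touching nothing.
It also fails if it takes over 72 s, if anything falls off the work surface, if the arm or the gripper's body presses on something with over 40 N, if the wrist force passes 120 N, or if a joint passes its speed limit or range.

## Working session

There is one attempt and no reset: what is moved stays moved. The work goes in short steps, Python scripts to look and compute and a tool call to move; the robot and the scene stay as the last step left them, time stands still between calls to the robot, and variables do not carry over. Pictures are saved under pics/ and viewed, and the job is handed in when it is done.

Besides the shell and the picture viewer there is one more tool, called after ">>>" by a JSON object that holds its "op" and its "data", one argument or row to a line. send_rows: Moves the arm, as the interface text tells. Its arguments: {"type":"object","properties":{"targets":{"type":"array"}},"required":["targets"]}

```bash
ls; mkdir -p pics
python3 - <<'E'
from cell import *
import cv2
print(get_obs())
for n in ["scene","top","wrist"]:
    c=capture(n); cv2.imwrite(f"pics/{n}0.png",c["img"][:,:,::-1]); print(n,c["K"],c["T"])
E
```

```text
pics
{'clock': 0.0, 'joint_positions': array([-1.17200802,  0.46833776, -0.01157617,  1.60359869,  0.00599529,
        1.0714244 , -0.05633325]), 'joint_velocities': array([-6.16892486e-04, -1.53362225e-03, -1.35273002e-03, -2.94037657e-05,
       -9.29598670e-04,  1.29001965e-03,  9.17951650e-04]), 'joint_torque': array([ 4.12832032e-04, -5.20565236e+01, -1.20677237e-02, -2.43751055e+01,
       -5.64989308e-02,  1.71271496e-02,  1.55829894e-04]), 'ee_pos': array([0.27774244, 0.58703446, 0.21367625]), 'orientation': array([ 0.6898266 ,  0.15436454,  0.69000466, -0.15557769]), 'force': array([-0.1846832 ,  0.05409989,  1.02118157]), 'moment': array([ 0.03861478,  0.0271117 , -0.02234444]), 'opening': 0.09183977489590181}
scene [[490.52227957   0.         278.03325294]
 [  0.         490.52227957 215.61800745]
 [  0.           0.           1.        ]] [[ 0.23370339  0.76223989 -0.60363322  1.09096139]
 [ 0.97221887 -0.19159758  0.13446498 -0.18119018]
 [-0.01316009 -0.61828853 -0.78584101  0.88172047]
 [ 0.          0.          0.          1.        ]]
top [[413.83741092   0.         282.59175135]
 [  0.         413.83741092 209.8694259 ]
 [  0.           0.           1.        ]] [[ 2.12377540e-03 -9.89984224e-01  1.41162052e-01  4.37660892e-01]
 [-9.99830937e-01  4.76087376e-04  1.83812527e-02 -6.72149560e-02]
 [-1.82643557e-02 -1.41177224e-01 -9.89815844e-01  9.48926441e-01]
 [ 0.00000000e+00  0.00000000e+00  0.00000000e+00  1.00000000e+00]]
wrist [[325.1922621    0.         279.85075454]
 [  0.         325.1922621  210.23028973]
 [  0.           0.           1.        ]] [[ 0.42800849  0.87397025  0.23018412  0.21340804]
 [ 0.90377008 -0.4130764  -0.11210499  0.61914719]
 [-0.0028928   0.25601541 -0.96666837  0.38427902]
 [ 0.          0.          0.          1.        ]]
```

View pics/scene0.png

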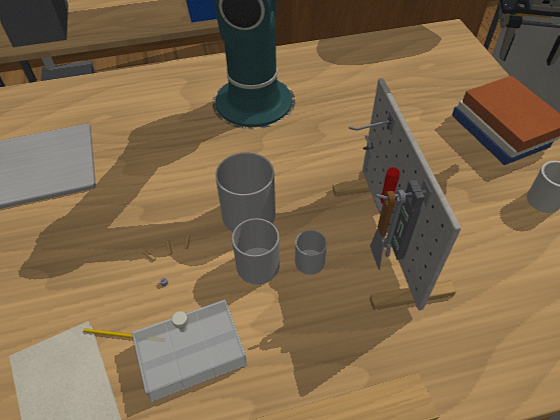

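View pics/top0.png

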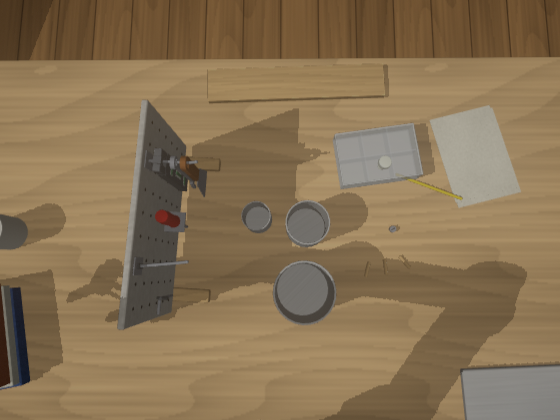

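View pics/wrist0.png

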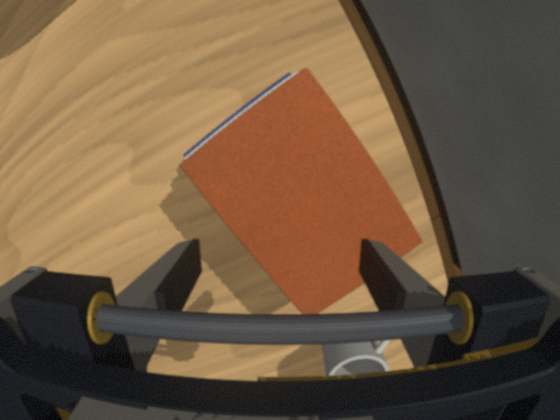

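```bash
python3 - <<'E'
import cv2
a=cv2.imread("pics/top0.png")[90:340,110:330]; cv2.imwrite("pics/topz.png",cv2.resize(a,None,fx=2.4,fy=2.4,interpolation=cv2.INTER_CUBIC)[:600])
a=cv2.imread("pics/scene0.png")[70:310,320:480]; cv2.imwrite("pics/scenez.png",cv2.resize(a,None,fx=2.5,fy=2.5,interpolation=cv2.INTER_CUBIC))
E
cat > h.py <<'E'
from cell import *
import numpy as np, cv2
def ray(c,u,v):
    K,T=c["K"],c["T"]; d=np.array([(u-K[0,2])/K[0,0],(v-K[1,2])/K[1,1],1.]); d=T[:3,:3]@d
    return T[:3,3],d/np.linalg.norm(d)
def onz(c,u,v,z):
    o,d=ray(c,u,v); return o+d*(z-o[2])/d[2]
def two(c1,p1,c2,p2):
    o1,d1=ray(c1,*p1);o2,d2=ray(c2,*p2)
    A=np.stack([d1,-d2],1); s=np.linalg.lstsq(A,o2-o1,rcond=None)[0]
    a=o1+s[0]*d1;b=o2+s[1]*d2
    return (a+b)/2,np.linalg.norm(a-b)
def proj(c,p):
    T=c["T"]; q=T[:3,:3].T@(np.asarray(p)-T[:3,3]); K=c["K"]
    return K[0,0]*q[0]/q[2]+K[0,2],K[1,1]*q[1]/q[2]+K[1,2]
E
```

```text
(no output)
```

View pics/topz.png

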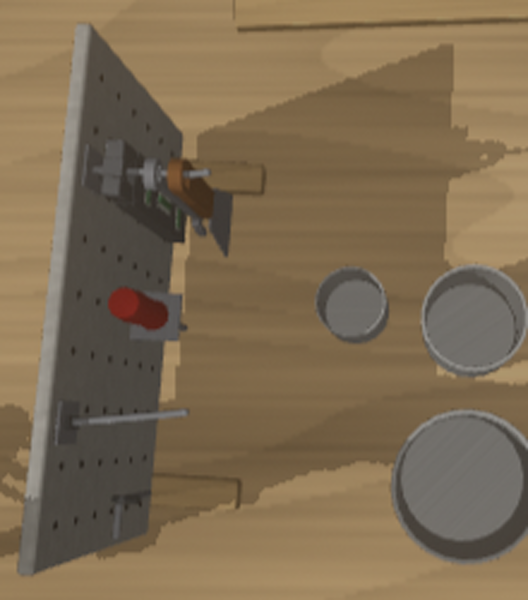

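View pics/scenez.png

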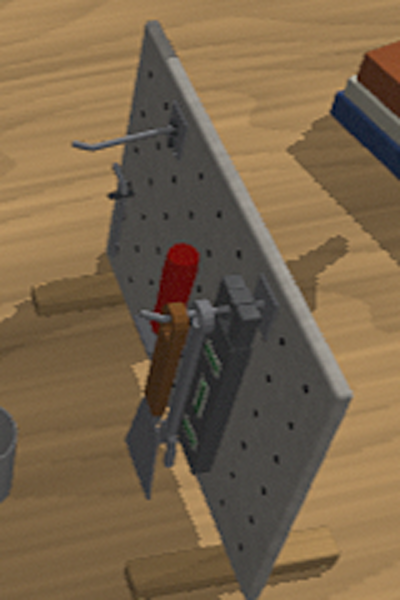

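Run:
```python
from h import *
t=capture("top"); s=capture("scene")
Z=lambda x,y:(110+x/2.4,90+y/2.4)
S=lambda x,y:(320+x/2.5,70+y/2.5)
for n,x,y,z in [("bfrontA",90,24,.285),("bfrontB",34,573,.285),("cplate",92,170,.26),("crod_mid",170,172,.26),("ctip",210,173,.268),("splate",68,422,.26),("srodroot",78,418,.26),("stip",187,411,.268),("knife_top",180,172,.2675),("span",151,173,.267),("levelT0",110,142,.2715),("levelT1",108,192,.2715),("levelTf",128,140,.2715),("levelTf2",126,196,.2715),("sd",125,302,.22)]:
    print(n,onz(t,*Z(x,y),z).round(4))
print("two stip",two(t,Z(187,411),s,S(75,145)))
print("two ctip",two(t,Z(210,173),s,S(143,314)))
print("spare root",two(t,Z(78,418),s,S(175,130)))
print("boardtop corner A front",two(t,Z(90,24),s,S(333,408)))
for n,u,v,r in [("mid",307,223,.105),("small",257,217,.06),("big",304,293,.13)]:
    print(n,onz(t,u,v,r))
```

```text
bfrontA [0.7206 0.1746 0.285 ]
bfrontB [0.3442 0.1931 0.285 ]
cplate [0.6213 0.1769 0.26  ]
crod_mid [0.6197 0.1206 0.26  ]
ctip [0.6167 0.09   0.268 ]
splate [0.4422 0.185  0.26  ]
srodroot [0.4449 0.1781 0.26  ]
stip [0.4497 0.1006 0.268 ]
knife_top [0.6177 0.1115 0.2675]
span [0.6171 0.1322 0.267 ]
levelT0 [0.6385 0.161  0.2715]
levelT1 [0.6023 0.1607 0.2715]
levelTf [0.64   0.1482 0.2715]
levelTf2 [0.5994 0.1479 0.2715]
sd [0.531  0.1615 0.22  ]
two stip (array([0.44981982, 0.10137218, 0.26615684]), np.float64(0.0007041531142813614))
two ctip (array([0.61736197, 0.09114437, 0.266409  ]), np.float64(0.0015369834117667782))
spare root (array([0.44541128, 0.18095626, 0.25897371]), np.float64(0.004719420126365064))
boardtop corner A front (array([0.72353392, 0.17533154, 0.27606638]), np.float64(0.004773437526777071))
mid [ 0.53081948 -0.10161558  0.105     ]
small [0.54885119 0.00473291 0.06      ]
big [ 0.39138091 -0.09392973  0.13      ]
```

```bash
cat >> h.py <<'E'
from scipy.spatial.transform import Rotation as Ro
def st():
    o=get_obs(); q=o["orientation"]; R=Ro.from_quat([q[1],q[2],q[3],q[0]])
    return o,R
def tgt(yaw): # y_tool along (cos yaw, sin yaw), x_tool down
    x=np.array([0,0,-1.]); y=np.array([np.cos(yaw),np.sin(yaw),0]); return Ro.from_matrix(np.stack([x,y,np.cross(x,y)],1))
def rep(yaw,p=None):
    o,R=st(); print("t",o["clock"].round(2) if hasattr(o["clock"],'round') else o["clock"],"pos",o["ee_pos"].round(4),"F",o["force"].round(2),"open",round(o["opening"],4))
    print("tool x",R.as_matrix()[:,0].round(4),"y",R.as_matrix()[:,1].round(4))
    rv=(tgt(yaw)*R.inv()).as_rotvec(); print("turn total /2pi units",(rv/(2*np.pi)).round(5),"deg",np.degrees(rv).round(2))
    if p is not None: print("shift units",((np.array(p)-o["ee_pos"])/.4).round(5))
E
python3 - <<'E'
from h import *
rep(-.049,[.617,.11,.42]); rep(-.049+np.pi)
E
```

```text
t 0.25 pos [0.2779 0.5873 0.2141] F [ 1.25 -0.05 -0.35] open 0.092
tool x [-2.e-04 -8.e-04 -1.e+00] y [ 4.277e-01  9.039e-01 -8.000e-04]
turn total /2pi units [ 9.0000e-05 -1.1000e-04 -1.8746e-01] deg [ 3.000e-02 -4.000e-02 -6.749e+01]
shift units [ 0.84775 -1.19329  0.51466]
t 0.25 pos [0.2779 0.5873 0.2141] F [ 1.25 -0.05 -0.35] open 0.092
tool x [-2.e-04 -8.e-04 -1.e+00] y [ 4.277e-01  9.039e-01 -8.000e-04]
turn total /2pi units [1.2000e-04 9.0000e-05 3.1254e-01] deg [4.0000e-02 3.0000e-02 1.1251e+02]
```

>>> {"op": "send_rows", "data": {
  "targets": [
    [0.6,0,0,0.1,0,0,-0.019],
    [0.6,0,0,0.1,0,0,-0.019],
    [0.6,0,0,0.1,0,0,-0.019],
    [0.6,0,0,0.1,0,0,-0.019],
    [0.6,0.02,0,0.1,0,0,-0.019],
    [0.6,0.06,-0.06,0.05,0,0,-0.019],
    [0.6,0.06,-0.08,0,0,0,-0.019],
    [0.6,0.06,-0.08,0,0,0,-0.019]
  ]
}}

```text
clock: 0.92
ee_pos: [0.3485, 0.4995, 0.4387]
orientation: [0.53, 0.458, 0.543, -0.463]
force: [0.9, 0.5, -0.2]
opening: 0.055
```

Run:
```python
from h import *
rep(-.049,[.617,.11,.40])
```

```text
t 0.9167 pos [0.3485 0.4995 0.4387] F [ 0.93  0.48 -0.16] open 0.055
tool x [-0.0192  0.0071 -0.9998] y [ 0.9884  0.151  -0.0179]
turn total /2pi units [-0.00143 -0.00294 -0.03192] deg [ -0.52  -1.06 -11.49]
shift units [ 0.67124 -0.97383 -0.09665]
```

>>> {"op": "send_rows", "data": {
  "targets": [
    [0.6,0.055,-0.085,0,0,0,-0.01],
    [0.6,0.055,-0.085,0,0,-0.001,-0.01],
    [0.6,0.055,-0.085,0,0,-0.001,-0.01],
    [0.6,0.055,-0.085,0,0,0,0],
    [0.6,0.055,-0.085,0,0,0,0],
    [0.6,0.055,-0.085,0,0,0,0],
    [0.6,0.055,-0.085,0,0,0,0],
    [0.6,0.055,-0.085,0,0,0,0]
  ]
}}

```text
clock: 1.58
ee_pos: [0.5274, 0.2175, 0.4412]
orientation: [0.483, 0.516, 0.492, -0.509]
force: [1.0, 1.3, 0.8]
opening: 0.0551
```

Run:
```python
from h import *
rep(-.049,[.617,.09,.39])
```

```text
t 1.5833 pos [0.5274 0.2175 0.4412] F [1.   1.3  0.81] open 0.0551
tool x [-0.0013  0.0155 -0.9999] y [ 0.9988 -0.0492 -0.002 ]
turn total /2pi units [-2.46e-03 -2.00e-04  3.00e-05] deg [-0.89 -0.07  0.01]
shift units [ 0.22398 -0.3188  -0.12805]
```

>>> {"op": "send_rows", "data": {
  "targets": [
    [0.6,0.055,-0.08,0,-0.001,0,0],
    [0.6,0.055,-0.08,0,-0.001,0,0],
    [0.6,0.055,-0.08,-0.04,0,0,0],
    [0.6,0.05,-0.07,-0.08,0,0,0],
    [0.6,0.01,0,0,0,0,0],
    [0.6,0,0,0,0,0,0],
    [0.6,0,0,0,0,0,0],
    [0.6,0,0,0,0,0,0]
  ]
}}

```text
clock: 2.25
ee_pos: [0.6194, 0.081, 0.3974]
orientation: [0.484, 0.516, 0.483, -0.515]
force: [-0.0, 0.6, 0.7]
opening: 0.0552
```

Run:
```python
from h import *
rep(-.049,[.617,.1115,.2345])
c=capture("wrist"); cv2.imwrite("pics/w1.png",c["img"][:,:,::-1]); print(c["T"].round(3))
np.savez("w1.npz",**c)
```

```text
t 2.25 pos [0.6194 0.081  0.3974] F [-0.02  0.61  0.74] open 0.0552
tool x [ 0.0024 -0.     -1.    ] y [ 0.9979 -0.0641  0.0024]
turn total /2pi units [0.      0.00038 0.00241] deg [0.   0.14 0.87]
shift units [-0.00602  0.07623 -0.40723]
[[ 0.998 -0.063 -0.014  0.624]
 [-0.064 -0.964 -0.256  0.154]
 [ 0.002  0.257 -0.966  0.568]
 [ 0.     0.     0.     1.   ]]
```

View pics/w1.png

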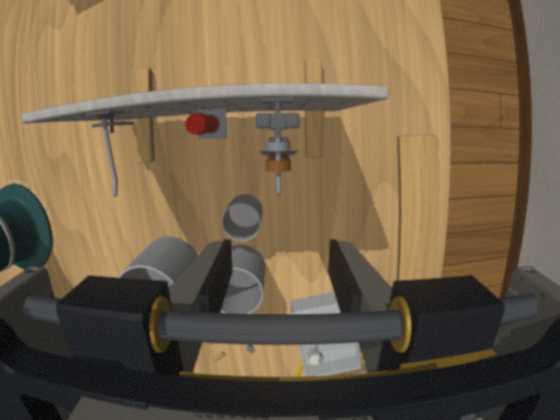

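```bash
cat >> h.py <<'E'
def wray(c,u,v):
    K,T=c["K"],c["T"]; a=np.array([u-K[0,2],v-K[1,2]]); r=np.linalg.norm(a); th=r/K[0,0]
    d=np.array([*(a/r*np.sin(th)),np.cos(th)]) if r>0 else np.array([0,0,1.]); return T[:3,3],T[:3,:3]@d
def wz(c,u,v,z):
    o,d=wray(c,u,v); return o+d*(z-o[2])/d[2]
E
python3 - <<'E'
from h import *
c=dict(np.load("w1.npz"))
a=c["img"][70:215,60:400,::-1]; cv2.imwrite("pics/w1z.png",cv2.resize(a,None,fx=2.3,fy=2.3,interpolation=cv2.INTER_CUBIC))
for n,u,v,z in [("ctip",278,192,.268),("knife",278,162,.2675),("span",278,143,.267),("level",278,121,.2715),("stip",115,193,.268),("sroot",107,127,.26),("boardR",386,95,.285),("boardL",26,120,.285)]: print(n,wz(c,u,v,z).round(4))
E
```

```text
ctip [0.6189 0.092  0.268 ]
knife [0.6208 0.1203 0.2675]
span [0.6219 0.1379 0.267 ]
level [0.6233 0.1581 0.2715]
stip [0.4514 0.1035 0.268 ]
sroot [0.4473 0.1722 0.26  ]
boardR [0.7206 0.1781 0.285 ]
boardL [0.3533 0.1968 0.285 ]
```

View pics/w1z.png

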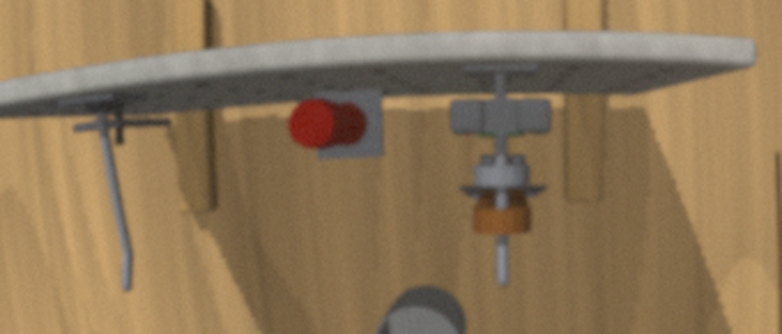

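Run:
```python
from h import *
c=dict(np.load("w1.npz"))
for n,u,v,z in [("knife front",278,171.5,.2675),("knife topback",278,163,.2675),("span front",278,151,.267),("level front",278,127.5,.2715)]: print(n,wz(c,u,v,z).round(4))
t=capture("top")
Z=lambda x,y:(110+x/2.4,90+y/2.4)
for n,x,y,z in [("knife back",168,172,.2675),("span back",143,172,.267),("level back",107,172,.2715)]: print(n,onz(t,*Z(x,y),z).round(4))
rep(-.049,[.6185,.111,.237])
```

```text
knife front [0.6202 0.1114 0.2675]
knife topback [0.6207 0.1193 0.2675]
span front [0.6214 0.1305 0.267 ]
level front [0.6229 0.1522 0.2715]
knife back [0.6177 0.12   0.2675]
span back [0.6179 0.138  0.267 ]
level back [0.6167 0.1621 0.2715]
t 2.35 pos [0.6194 0.0816 0.3977] F [-0.24 -0.11 -0.3 ] open 0.0552
tool x [ 3.e-03  3.e-04 -1.e+00] y [ 0.998  -0.0628  0.003 ]
turn total /2pi units [-6.0e-05  4.8e-04  2.2e-03] deg [-0.02  0.17  0.79]
shift units [-0.00215  0.07345 -0.40184]
```

>>> {"op": "send_rows", "data": {
  "targets": [
    [0.6,-0.002,0.075,0,0,0.0005,0.0022],
    [0.6,0,0,-0.07,0,0,0],
    [0.6,0,0,-0.09,0,0,0],
    [0.6,0,0,-0.09,0,0,0],
    [0.6,0,0,-0.08,0,0,0],
    [0.6,0,0,-0.06,0,0,0],
    [0.6,0,0,0,0,0,0],
    [0.6,0,0,0,0,0,0]
  ]
}}

```text
clock: 3.02
ee_pos: [0.6169, 0.1267, 0.2459]
orientation: [0.494, 0.514, 0.492, -0.5]
force: [0.7, 0.2, -0.3]
opening: 0.0554
```

Run:
```python
from h import *
rep(-.049,[.6185,.112,.237])
c=capture("wrist"); a=c["img"][70:350,120:440,::-1]; cv2.imwrite("pics/w2.png",cv2.resize(a,None,fx=2,fy=2)); 
c=capture("scene"); a=c["img"][100:310,320:480,::-1]; cv2.imwrite("pics/s2.png",cv2.resize(a,None,fx=2.5,fy=2.5));
```

```text
t 3.0167 pos [0.6169 0.1267 0.2459] F [ 0.65  0.24 -0.31] open 0.0554
tool x [ 0.015   0.0114 -0.9998] y [ 0.9995 -0.0286  0.0147]
turn total /2pi units [-0.0018   0.00241 -0.00326] deg [-0.65  0.87 -1.17]
shift units [ 0.00392 -0.03679 -0.0222 ]
```

View pics/w2.png

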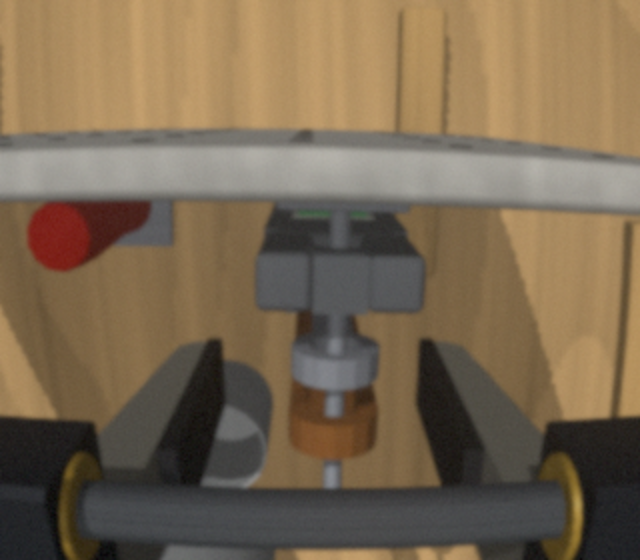

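View pics/s2.png

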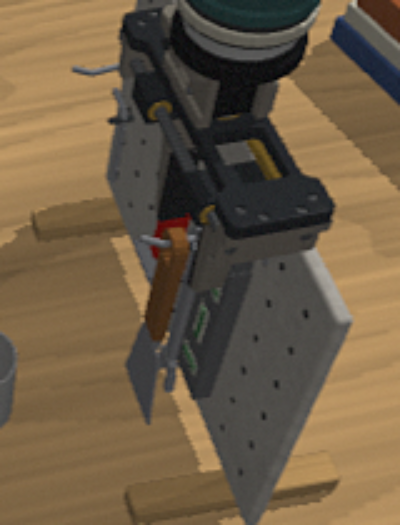

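>>> {"op": "send_rows", "data": {
  "targets": [
    [0.6,0.001,-0.012,0,-0.001,0.001,-0.001],
    [0.6,0.001,-0.012,0,-0.001,0.001,-0.001],
    [0.6,0.001,-0.008,-0.006,0,0,-0.001],
    [0.6,0,-0.004,-0.006,0,0,0],
    [0.6,0,0,-0.006,0,0,0],
    [0.6,0,0,-0.003,0,0,0],
    [0.6,0,0,0,0,0,0],
    [0.6,0,0,0,0,0,0]
  ]
}}

```text
clock: 3.78
ee_pos: [0.6231, 0.1104, 0.2458]
orientation: [0.49, 0.517, 0.484, -0.508]
force: [0.5, 0.5, -0.3]
opening: 0.0549
```

Run:
```python
from h import *
rep(-.049,[.6185,.112,.237])
c=capture("wrist"); a=c["img"][70:350,120:440,::-1]; cv2.imwrite("pics/w3.png",cv2.resize(a,None,fx=2,fy=2));
```

```text
t 3.7833 pos [0.6231 0.1104 0.2458] F [ 0.52  0.55 -0.3 ] open 0.0549
tool x [ 0.0154  0.0016 -0.9999] y [ 0.9986 -0.0507  0.0153]
turn total /2pi units [-0.00025  0.00245  0.00027] deg [-0.09  0.88  0.1 ]
shift units [-0.0114   0.00401 -0.02201]
```

View pics/w3.png

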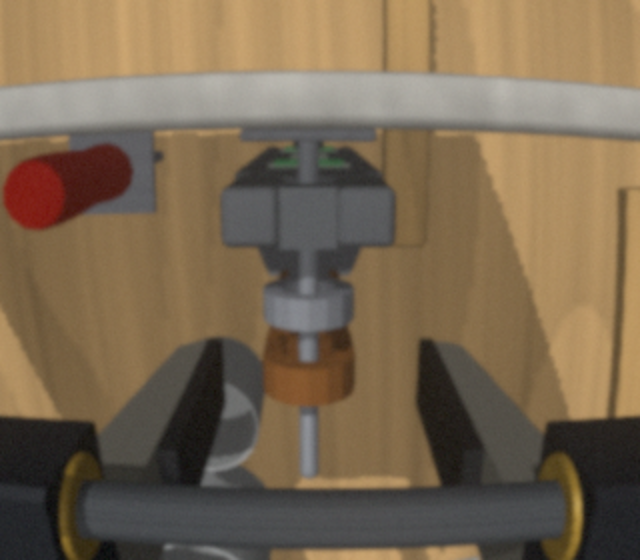

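>>> {"op": "send_rows", "data": {
  "targets": [
    [0.6,-0.003,0.001,-0.006,0,0.0006,0],
    [0.6,-0.003,0.001,-0.006,0,0.0006,0],
    [0.6,-0.003,0.001,-0.006,0,0.0006,0],
    [0.6,-0.003,0.001,-0.006,0,0.0006,0],
    [0.6,0,0,0,0,0,0],
    [0.6,0,0,0,0,0,0],
    [0.6,0,0,0,0,0,0],
    [0.6,0,0,0,0,0,0]
  ]
}}

```text
clock: 4.5
ee_pos: [0.6172, 0.1129, 0.2344]
orientation: [-0.486, -0.512, -0.488, 0.513]
force: [-0.1, -0.5, -0.6]
opening: 0.0547
```

Run:
```python
from h import *
rep(-.049,[.6185,.112,.237])
```

```text
t 4.5 pos [0.6172 0.1129 0.2344] F [-0.05 -0.47 -0.65] open 0.0547
tool x [-0.0027  0.0014 -1.    ] y [ 0.9988 -0.0495 -0.0028]
turn total /2pi units [-2.2e-04 -4.3e-04  9.0e-05] deg [-0.08 -0.16  0.03]
shift units [ 0.00318 -0.00235  0.00642]
```

>>> {"op": "send_rows", "data": {
  "targets": [
    [0,0.001,0,0,0,0,0],
    [0,0.001,0,0,0,0,0],
    [0,0,0,0,0,0,0],
    [0,0,0,0,0,0,0],
    [0,0,0,0,0,0,0],
    [0,0,0,0,0,0,0],
    [0,0,0,0,0,0,0],
    [0,0,0,0,0,0,0]
  ]
}}

```text
clock: 5.17
ee_pos: [0.6187, 0.1129, 0.235]
orientation: [0.487, 0.512, 0.488, -0.512]
force: [0.1, 0.2, -0.0]
opening: 0.0238
```

Run:
```python
from h import *
rep(-.049,[.6185,.112,.237])
c=capture("wrist"); a=c["img"][70:350,120:440,::-1]; cv2.imwrite("pics/w4.png",cv2.resize(a,None,fx=2,fy=2));
```

```text
t 5.1667 pos [0.6187 0.1129 0.235 ] F [ 0.12  0.23 -0.03] open 0.0238
tool x [-0.0013  0.0017 -1.    ] y [ 0.9988 -0.0498 -0.0014]
turn total /2pi units [-0.00027 -0.0002   0.00013] deg [-0.1  -0.07  0.05]
shift units [-0.00039 -0.00214  0.00502]
```

View pics/w4.png

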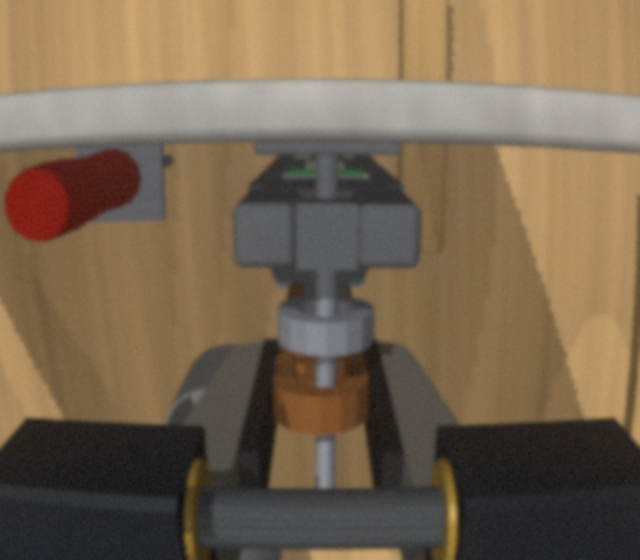

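>>> {"op": "send_rows", "data": {
  "targets": [
    [0,0,0,0.006,0,0,0],
    [0,0,0,0.006,0,0,0],
    [0,0,0,0.005,0,0,0],
    [0,0,0,0,0,0,0],
    [0,0,0,0,0,0,0],
    [0,0,-0.008,0,0,0,0],
    [0,0,-0.008,0,0,0,0],
    [0,0,0,0,0,0,0]
  ]
}}

```text
clock: 5.88
ee_pos: [0.6181, 0.1059, 0.2421]
orientation: [-0.487, -0.512, -0.488, 0.513]
force: [-0.4, 0.3, -1.5]
opening: 0.0232
```

Run:
```python
from h import *
rep(-.049,[.6187,.1129,.242])
```

```text
t 5.8833 pos [0.6181 0.1059 0.2421] F [-0.39  0.33 -1.53] open 0.0232
tool x [-0.0025  0.0013 -1.    ] y [ 0.9988 -0.0493 -0.0026]
turn total /2pi units [-2.e-04 -4.e-04  5.e-05] deg [-0.07 -0.14  0.02]
shift units [ 0.00151  0.01761 -0.00029]
```

>>> {"op": "send_rows", "data": {
  "targets": [
    [0,-0.0005,-0.01,0.005,0,0,0],
    [0,-0.0005,-0.01,0.005,0,0,0],
    [0,-0.0005,-0.01,0.005,0,0,0],
    [0,-0.0005,-0.01,0.005,0,0,0],
    [0,-0.001,-0.02,0.002,0,0,0],
    [0,-0.001,-0.03,0.0,0,0,0],
    [0,-0.001,-0.03,0,0,0,0],
    [0,0,-0.02,0,0,0,0]
  ]
}}

```text
clock: 6.55
ee_pos: [0.6156, 0.0452, 0.2519]
orientation: [-0.487, -0.512, -0.489, 0.512]
force: [0.9, 0.4, -1.1]
opening: 0.0233
```

Run:
```python
from h import *
rep(-.049,[.6187,.1129,.242])
c=capture("wrist"); a=c["img"][:,:,::-1]; cv2.imwrite("pics/w5.png",a); np.savez("w5.npz",**c)
```

```text
t 6.55 pos [0.6156 0.0452 0.2519] F [ 0.89  0.44 -1.08] open 0.0233
tool x [-0.0025  0.0013 -1.    ] y [ 0.9988 -0.0479 -0.0025]
turn total /2pi units [-0.00021 -0.00039 -0.00017] deg [-0.08 -0.14 -0.06]
shift units [ 0.00765  0.16928 -0.02484]
```

View pics/w5.png

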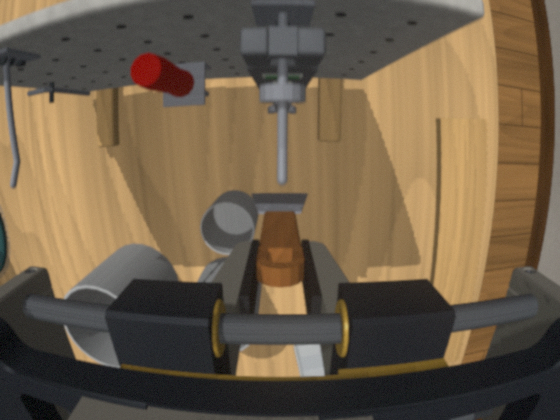

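>>> {"op": "send_rows", "data": {
  "targets": [
    [0,-0.04,-0.01,0,0,0,0],
    [0,-0.07,0,0,0,0,0.004],
    [0,-0.08,0,0,0,0,0.004],
    [0,-0.08,0,0,0,0,0.004],
    [0,-0.07,0,0,0,0,0.004],
    [0,-0.04,0,0,0,0,0.004],
    [0,-0.015,0,0,0,0,0],
    [0,0,0,0,0,0,0]
  ]
}}

```text
clock: 7.27
ee_pos: [0.4511, 0.0328, 0.2504]
orientation: [0.518, 0.481, 0.518, -0.482]
force: [-0.0, 0.5, -1.0]
opening: 0.0241
```

Run:
```python
from h import *
c=capture("wrist"); a=c["img"][:,:,::-1]; cv2.imwrite("pics/w6.png",a); np.savez("w6.npz",**c)
rep(.08,[.454,.045,.252])
```

```text
t 7.3167 pos [0.452  0.0328 0.2505] F [-0.57 -0.01 -0.74] open 0.024
tool x [-1.2e-03 -8.0e-04 -1.0e+00] y [ 0.9974  0.0725 -0.0012]
turn total /2pi units [ 0.00013 -0.00019  0.00118] deg [ 0.05 -0.07  0.43]
shift units [0.00508 0.03045 0.00371]
```

View pics/w6.png

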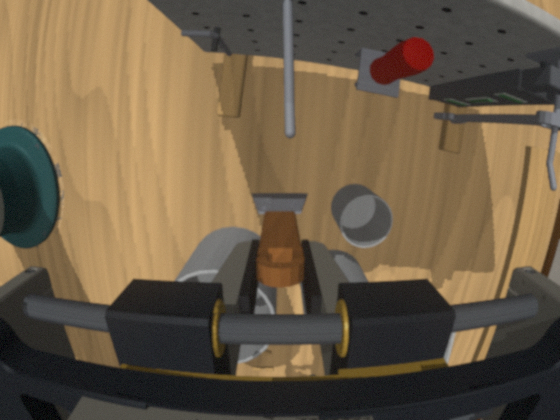

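Run:
```python
from h import *
c=dict(np.load("w6.npz"))
g=cv2.resize(c["img"][0:150,240:340,::-1],None,fx=4,fy=4,interpolation=cv2.INTER_CUBIC); cv2.imwrite("pics/w6z.png",g)
for n,u,v,z in [("tip",290.5,133,.268),("bend",290,105,.26),("b",289.5,60,.26),("c",288.5,5,.26),("knife front top",281,283,.2665),("crowded tip?",437,117,.268)]: print(n,wz(c,u,v,z).round(4))
```

```text
tip [0.4515 0.1025 0.268 ]
bend [0.4504 0.1162 0.26  ]
b [0.4486 0.1388 0.26  ]
c [0.446  0.1683 0.26  ]
knife front top [0.4527 0.0247 0.2665]
crowded tip? [0.5243 0.119  0.268 ]
```

View pics/w6z.png

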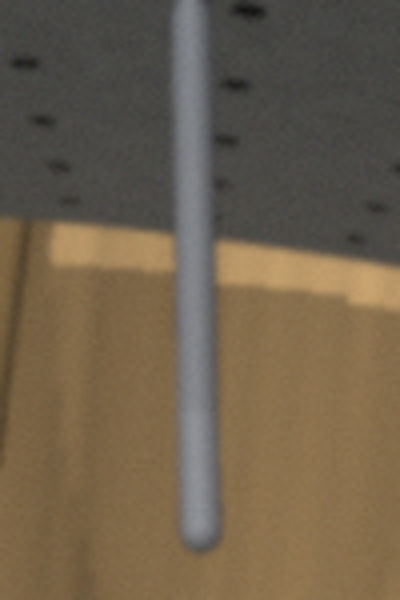

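>>> {"op": "send_rows", "data": {
  "targets": [
    [0,0.003,0.008,0,0,0,0.0005],
    [0,0.003,0.012,0,0,0,0.0005],
    [0,0.002,0.014,0,0,0,0],
    [0,0,0.014,0,0,0,0],
    [0,0,0.01,0.001,0,0,0],
    [0,0,0.005,0.001,0,0,0],
    [0,0,0,0,0,0,0],
    [0,0,0,0,0,0,0]
  ]
}}

```text
clock: 7.98
ee_pos: [0.4608, 0.0615, 0.251]
orientation: [0.52, 0.479, 0.518, -0.481]
force: [0.2, -0.6, -1.1]
opening: 0.0239
```

Run:
```python
from h import *
c=capture("wrist"); a=c["img"][:,:,::-1]; cv2.imwrite("pics/w7.png",cv2.resize(a[60:340,180:400],None,fx=2,fy=2)); np.savez("w7.npz",**c)
o,_=st(); y=.09; 
rep(.084,[.4515+.084*(.1025-(o["ee_pos"][1]+.0025)),.09,.2505])
```

```text
t 8.0333 pos [0.4608 0.0615 0.251 ] F [ 0.33 -0.54 -0.53] open 0.0238
tool x [ 8.0e-04 -3.8e-03 -1.0e+00] y [9.97e-01 7.78e-02 5.00e-04]
turn total /2pi units [0.00061 0.00013 0.00098] deg [0.22 0.05 0.35]
shift units [-0.0151   0.07132 -0.00127]
```

View pics/w7.png

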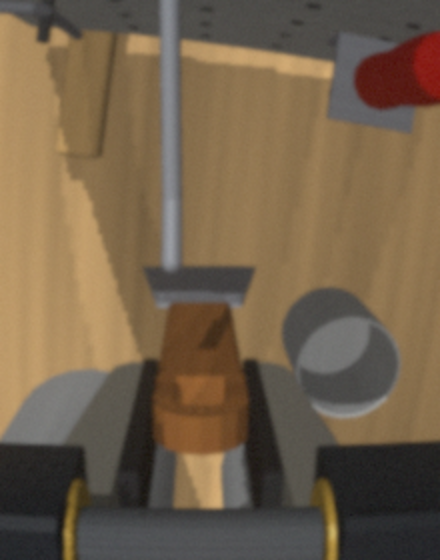

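>>> {"op": "send_rows", "data": {
  "targets": [
    [0,-0.005,0.002,0,0,0,0.0005],
    [0,-0.005,0.006,0,0,0,0.0005],
    [0,-0.004,0.008,0,0,0,0],
    [0,-0.001,0.008,0,0,0,0],
    [0,0,0.008,0,0,0,0],
    [0,0,0.004,0,0,0,0],
    [0,0,0,0,0,0,0],
    [0,0,0,0,0,0,0]
  ]
}}

```text
clock: 8.7
ee_pos: [0.4537, 0.077, 0.2512]
orientation: [0.522, 0.478, 0.52, -0.479]
force: [-0.5, 0.0, -0.5]
opening: 0.0238
```

Run:
```python
from h import *
c=capture("wrist"); a=c["img"][:,:,::-1]; cv2.imwrite("pics/w8.png",cv2.resize(a[60:340,180:400],None,fx=2,fy=2)); np.savez("w8.npz",**c)
o,_=st(); y=.09; 
rep(.084,[.4515+.084*(.1025-(o["ee_pos"][1]+.0025)),.09,.2505])
```

```text
t 8.75 pos [0.4538 0.077  0.2513] F [0.73 0.35 0.74] open 0.0237
tool x [ 0.0011 -0.0033 -1.    ] y [9.965e-01 8.380e-02 8.000e-04]
turn total /2pi units [5.2e-04 1.7e-04 1.0e-05] deg [0.19 0.06 0.  ]
shift units [-0.00086  0.03258 -0.00189]
```

View pics/w8.png

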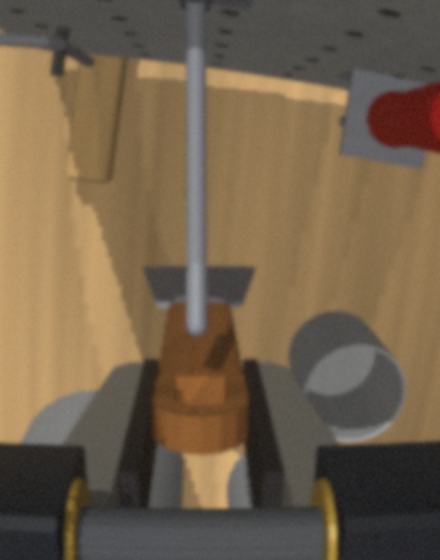

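Run:
```python
from h import *
c=dict(np.load("w8.npz"))
for n,u,v,z in [("tip",278.5,222,.268),("c",278,62,.26),("kback",280.5,258,.2665),("kfront",280.5,284,.2665)]: print(n,wz(c,u,v,z).round(4))
```

```text
tip [0.4513 0.1029 0.268 ]
c [0.4445 0.1815 0.26  ]
kback [0.454  0.083  0.2665]
kfront [0.4553 0.0678 0.2665]
```

>>> {"op": "send_rows", "data": {
  "targets": [
    [0,-0.0015,0.008,0,0,0,0],
    [0,-0.001,0.01,0,0,0,0],
    [0,-0.001,0.01,0,0,0,0],
    [0,-0.001,0.01,0,0,0,0],
    [0,-0.001,0.01,-0.001,0,0,0],
    [0,-0.001,0.01,-0.001,0,0,0],
    [0,-0.0005,0.004,0,0,0,0],
    [0,0,0,0,0,0,0]
  ]
}}

```text
clock: 9.42
ee_pos: [0.4507, 0.1046, 0.2503]
orientation: [0.522, 0.478, 0.52, -0.479]
force: [-0.1, -0.4, -0.8]
opening: 0.0237
```

```bash
cat >> h.py <<'E'
def spare(off=.0025,yaw=.086):
    o,_=st(); y=o["ee_pos"][1]+off
    rep(yaw,[.4513+.0865*(.1029-y),o["ee_pos"][1],o["ee_pos"][2]]);
E
python3 - <<'E'
from h import *
c=capture("wrist"); a=c["img"][:,:,::-1]; cv2.imwrite("pics/w9.png",cv2.resize(a[60:340,180:400],None,fx=2,fy=2)); np.savez("w9.npz",**c)
spare()
E
```

```text
t 9.4667 pos [0.4507 0.1045 0.2503] F [ 0.18 -0.23 -1.42] open 0.0238
tool x [ 9.0e-04 -3.3e-03 -1.0e+00] y [9.965e-01 8.380e-02 6.000e-04]
turn total /2pi units [0.00053 0.00014 0.00033] deg [0.19 0.05 0.12]
shift units [0.00066 0.      0.     ]
```

View pics/w9.png

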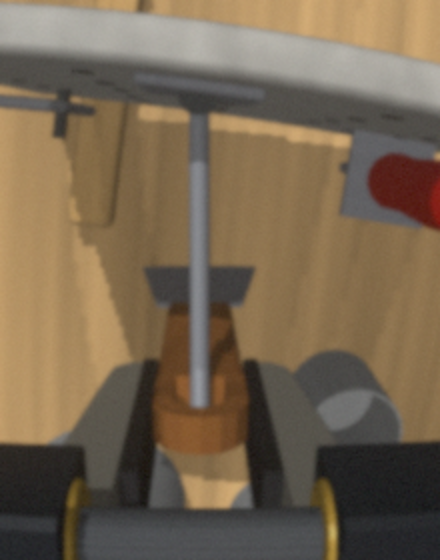

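>>> {"op": "send_rows", "data": {
  "targets": [
    [0,-0.0005,0.007,-0.003,0,0,0],
    [0,-0.0007,0.008,-0.004,0,0,0],
    [0,-0.0007,0.008,-0.004,0,0,0],
    [0,-0.0007,0.008,-0.004,0,0,0],
    [0,-0.0007,0.008,-0.003,0,0,0],
    [0,-0.0007,0.008,0,0,0,0],
    [0,-0.0005,0.006,0,0,0,0],
    [0,0,0,0,0,0,0]
  ]
}}

```text
clock: 10.13
ee_pos: [0.4486, 0.1276, 0.242]
orientation: [0.521, 0.478, 0.519, -0.48]
force: [-0.0, 0.1, -0.9]
opening: 0.0235
```

Run:
```python
from h import *
spare()
```

```text
t 10.1333 pos [0.4486 0.1276 0.242 ] F [-0.04  0.1  -0.89] open 0.0235
tool x [ 5.0e-04 -3.6e-03 -1.0e+00] y [9.965e-01 8.310e-02 2.000e-04]
turn total /2pi units [5.8e-04 9.0e-05 4.5e-04] deg [0.21 0.03 0.16]
shift units [0.00089 0.      0.     ]
```

>>> {"op": "send_rows", "data": {
  "targets": [
    [0,-0.0007,0.01,0,0,0,0],
    [0,-0.001,0.014,0,0,0,0],
    [0,-0.001,0.014,0,0,0,0],
    [0,-0.001,0.014,0,0,0,0],
    [0,-0.001,0.012,0,0,0,0],
    [0,-0.0007,0.008,0,0,0,0],
    [0,-0.0005,0.005,0,0,0,0],
    [0,0,0,0,0,0,0]
  ]
}}

```text
clock: 10.8
ee_pos: [0.446, 0.1624, 0.2423]
orientation: [0.522, 0.478, 0.52, -0.479]
force: [-0.6, -0.5, -0.3]
opening: 0.0235
```

Run:
```python
from h import *
spare()
c=capture("wrist"); a=c["img"][:,:,::-1]; cv2.imwrite("pics/w10.png",cv2.resize(a[60:340,180:400],None,fx=2,fy=2)); np.savez("w10.npz",**c)
```

```text
t 10.8 pos [0.446  0.1624 0.2423] F [-0.63 -0.48 -0.32] open 0.0235
tool x [ 0.001  -0.0032 -1.    ] y [9.965e-01 8.400e-02 7.000e-04]
turn total /2pi units [0.00052 0.00016 0.00031] deg [0.19 0.06 0.11]
shift units [-0.00017  0.       0.     ]
```

View pics/w10.png

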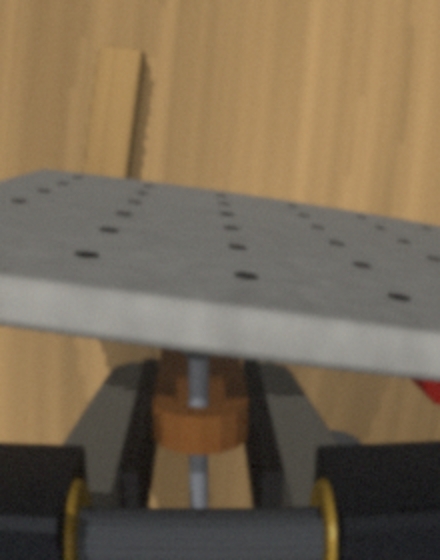

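>>> {"op": "send_rows", "data": {
  "targets": [
    [0,-0.0004,0.004,0,0,0,0],
    [0,-0.0004,0.004,0,0,0,0],
    [0,-0.0002,0.003,0,0,0,0],
    [0,0,0,-0.004,0,0,0],
    [0,0,0,-0.004,0,0,0],
    [0,0,0,-0.004,0,0,0],
    [0,0,0,-0.004,0,0,0],
    [0,0,0,0,0,0,0]
  ]
}}

```text
clock: 11.52
ee_pos: [0.4457, 0.1659, 0.2352]
orientation: [0.521, 0.478, 0.519, -0.48]
force: [-0.4, 0.3, -0.8]
opening: 0.0234
```

Run:
```python
from h import *
spare()
```

```text
t 11.5167 pos [0.4457 0.1659 0.2352] F [-0.37  0.27 -0.76] open 0.0234
tool x [ 9.0e-04 -3.6e-03 -1.0e+00] y [9.966e-01 8.180e-02 6.000e-04]
turn total /2pi units [0.00058 0.00015 0.00065] deg [0.21 0.05 0.23]
shift units [-0.00013  0.       0.     ]
```

>>> {"op": "send_rows", "data": {
  "targets": [
    [0.3,0,0,-0.001,0,0,0],
    [0.45,0,0,0,0,0,0],
    [0.45,0,0,0,0,0,0],
    [0.45,0,0,0,0,0,0],
    [0.45,0,0,0.04,0,0,0],
    [0.45,0,-0.01,0.08,0,0,0],
    [0.45,0,-0.06,0.06,0,0,0],
    [0.45,0,-0.08,0.04,0,0,0]
  ]
}}

```text
clock: 12.18
ee_pos: [0.4427, 0.109, 0.322]
orientation: [0.523, 0.473, 0.522, -0.48]
force: [1.0, 0.1, 0.3]
opening: 0.0414
```

Run:
```python
from h import *
spare()
c=capture("wrist"); a=c["img"][:,:,::-1]; cv2.imwrite("pics/w11.png",a); np.savez("w11.npz",**c)
c=capture("scene"); a=c["img"][70:310,320:480,::-1]; cv2.imwrite("pics/s11.png",cv2.resize(a,None,fx=2.5,fy=2.5));
```

```text
t 12.1833 pos [0.4427 0.109  0.322 ] F [0.97 0.13 0.33] open 0.0414
tool x [-0.0065 -0.0083 -0.9999] y [ 0.9957  0.0921 -0.0073]
turn total /2pi units [ 0.00131 -0.00104 -0.001  ] deg [ 0.47 -0.38 -0.36]
shift units [0.01963 0.      0.     ]
```

View pics/w11.png

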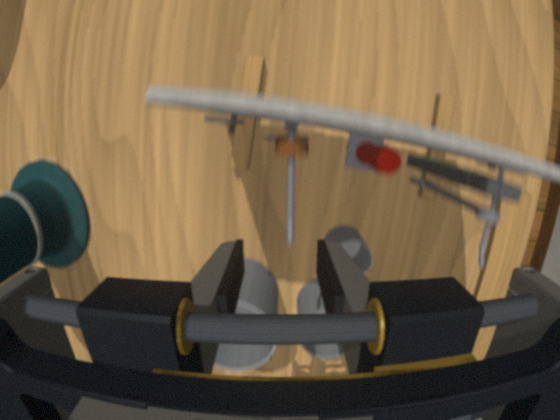

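View pics/s11.png

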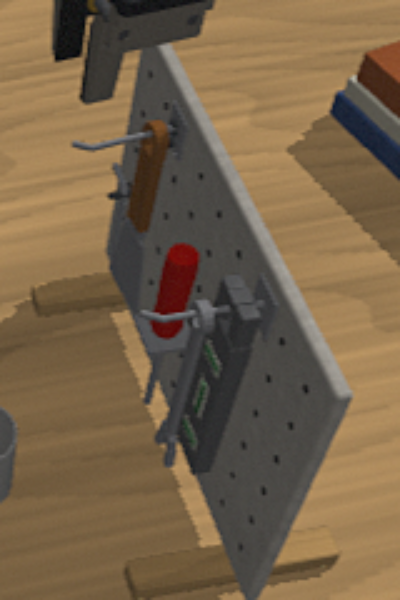

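>>> {"op": "send_rows", "data": {
  "targets": [
    [0.45,0.05,0,0.01,0.001,-0.001,-0.004],
    [0.45,0.08,0.006,0,0,0,-0.005],
    [0.45,0.08,0.008,0,0,0,-0.005],
    [0.45,0.08,0.008,0,0,0,-0.005],
    [0.45,0.08,0.008,0,0,0,-0.003],
    [0.45,0.05,0.008,0,0,0,0],
    [0.45,0.015,0.006,0,0,0,0],
    [0.45,0,0,0,0,0,0]
  ]
}}

```text
clock: 12.95
ee_pos: [0.6243, 0.1251, 0.3256]
orientation: [0.484, 0.518, 0.484, -0.513]
force: [-0.9, 0.5, 0.7]
opening: 0.0411
```

Run:
```python
from h import *
rep(-.049,[.6198,.130,.2365])
c=dict(np.load("w11.npz"))
for n,u,v,z in [("tip",291,243,.268),("knife top",291,148,.2675),("rod",291,185,.26)]: print(n,wz(c,u,v,z).round(4))
```

```text
t 12.95 pos [0.6243 0.1251 0.3256] F [-0.92  0.47  0.74] open 0.0411
tool x [ 0.005   0.0046 -1.    ] y [ 0.9981 -0.0617  0.0048]
turn total /2pi units [-0.00074  0.0008   0.00202] deg [-0.27  0.29  0.73]
shift units [-0.01132  0.01235 -0.22264]
tip [0.452  0.0975 0.268 ]
knife top [0.4451 0.1665 0.2675]
rod [0.448  0.1392 0.26  ]
```

>>> {"op": "send_rows", "data": {
  "targets": [
    [0.45,-0.005,0.005,-0.02,-0.0007,0.0008,0.001],
    [0.45,-0.005,0.005,-0.04,0,0,0.001],
    [0.45,-0.001,0.002,-0.05,0,0,0],
    [0.45,0,0,-0.05,0,0,0],
    [0.45,0,0,-0.035,0,0,0],
    [0.45,0,0,-0.01,0,0,0],
    [0.45,0,0,0,0,0,0],
    [0.45,0,0,0,0,0,0]
  ]
}}

```text
clock: 13.62
ee_pos: [0.6097, 0.1328, 0.2389]
orientation: [-0.487, -0.51, -0.491, 0.511]
force: [0.3, -0.4, -1.0]
opening: 0.0416
```

Run:
```python
from h import *
rep(-.049,[.6198,.130,.2365])
c=capture("wrist"); a=c["img"][:,:,::-1]; cv2.imwrite("pics/w12.png",cv2.resize(a[60:340,140:420],None,fx=2,fy=2)); np.savez("w12.npz",**c)
```

```text
t 13.6167 pos [0.6097 0.1328 0.2389] F [ 0.27 -0.41 -0.99] open 0.0416
tool x [-0.0058  0.0032 -1.    ] y [ 0.9991 -0.0426 -0.006 ]
turn total /2pi units [-0.00051 -0.00093 -0.00101] deg [-0.19 -0.33 -0.36]
shift units [ 0.02536 -0.00702 -0.00612]
```

View pics/w12.png

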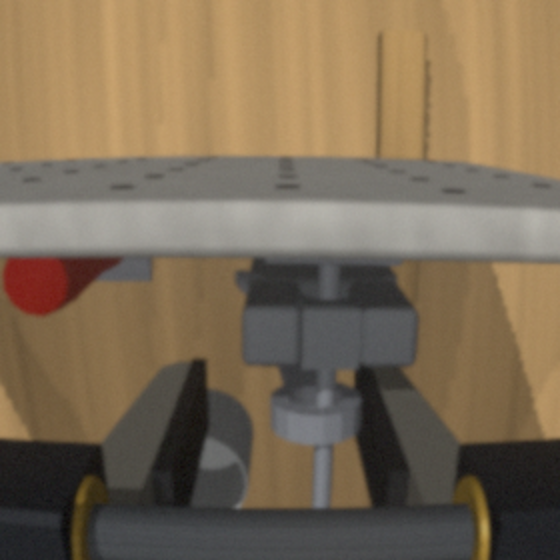

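>>> {"op": "send_rows", "data": {
  "targets": [
    [0.45,0.007,-0.002,-0.002,0,-0.0005,-0.0005],
    [0.45,0.007,-0.002,-0.002,0,-0.0005,-0.0005],
    [0.45,0.006,-0.002,-0.001,0,0,0],
    [0.45,0.003,0,0,0,0,0],
    [0.45,0,0,0,0,0,0],
    [0.45,0,0,0,0,0,0],
    [0.45,0,0,0,0,0,0],
    [0.45,0,0,0,0,0,0]
  ]
}}

```text
clock: 14.33
ee_pos: [0.6214, 0.1303, 0.2411]
orientation: [0.488, 0.515, 0.487, -0.509]
force: [0.1, 0.6, -0.1]
opening: 0.0413
```

Run:
```python
from h import *
rep(-.049,[.6198,.130,.2365])
c=capture("wrist"); a=c["img"][:,:,::-1]; cv2.imwrite("pics/w13.png",cv2.resize(a[60:340,140:420],None,fx=2,fy=2)); np.savez("w13.npz",**c)
```

```text
t 14.3333 pos [0.6214 0.1303 0.2411] F [ 0.11  0.56 -0.07] open 0.0413
tool x [ 0.0067  0.0057 -1.    ] y [ 0.9987 -0.0498  0.0064]
turn total /2pi units [-0.0009   0.00106  0.00013] deg [-0.32  0.38  0.05]
shift units [-0.00411 -0.00071 -0.0114 ]
```

View pics/w13.png

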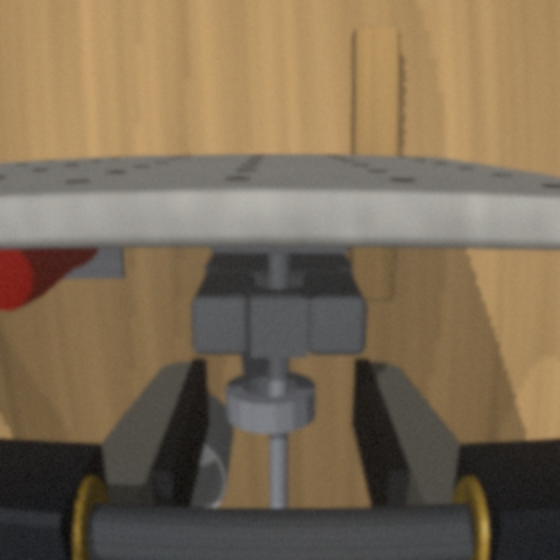

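>>> {"op": "send_rows", "data": {
  "targets": [
    [0.45,-0.001,0,-0.003,-0.0004,0.0004,0],
    [0.45,-0.001,0,-0.003,-0.0004,0.0004,0],
    [0.45,-0.001,0,-0.003,0,0,0],
    [0.45,0,0,0,0,0,0],
    [0,0,0,0,0,0,0],
    [0,0,0,0,0,0,0],
    [0,0,0,0,0,0,0],
    [0,0,0,0,0,0,0]
  ]
}}

```text
clock: 15.05
ee_pos: [0.6197, 0.1306, 0.2366]
orientation: [0.488, 0.512, 0.487, -0.512]
force: [0.1, 0.2, -0.6]
opening: 0.0218
```

Run:
```python
from h import *
rep(-.049,[.6198,.130,.2365])
c=capture("wrist"); a=c["img"][:,:,::-1]; cv2.imwrite("pics/w14.png",cv2.resize(a[60:340,140:420],None,fx=2,fy=2)); np.savez("w14.npz",**c)
c=capture("scene"); a=c["img"][100:310,320:480,::-1]; cv2.imwrite("pics/s14.png",cv2.resize(a,None,fx=2.5,fy=2.5));
```

```text
t 15.05 pos [0.6197 0.1306 0.2366] F [ 0.08  0.22 -0.62] open 0.0218
tool x [ 2.e-04 -1.e-04 -1.e+00] y [ 9.988e-01 -4.940e-02  2.000e-04]
turn total /2pi units [1.e-05 4.e-05 6.e-05] deg [0.   0.01 0.02]
shift units [ 0.00025 -0.00141 -0.00035]
```

View pics/w14.png

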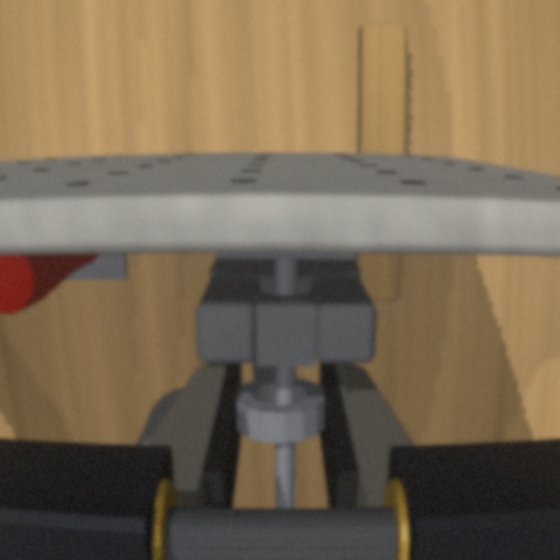

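View pics/s14.png

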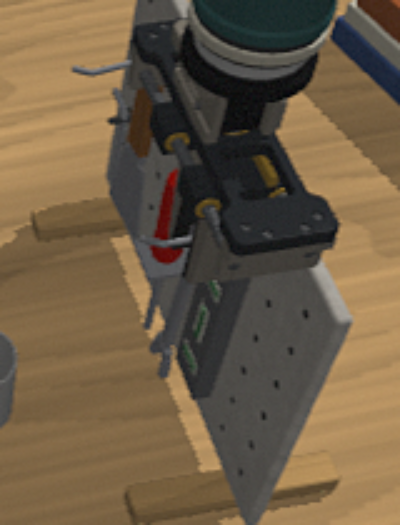

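>>> {"op": "send_rows", "data": {
  "targets": [
    [0,0,0,0.004,0,0,0],
    [0,0,0,0.004,0,0,0],
    [0,0,0,0.003,0,0,0],
    [0,0,0,0,0,0,0],
    [0,-0.0005,-0.01,0,0,0,0],
    [0,-0.0005,-0.01,0,0,0,0],
    [0,-0.0005,-0.01,0,0,0,0],
    [0,0,-0.004,0,0,0,0]
  ]
}}

```text
clock: 15.82
ee_pos: [0.6183, 0.1158, 0.2408]
orientation: [-0.487, -0.512, -0.488, 0.513]
force: [0.6, 0.4, -1.0]
opening: 0.0218
```

Run:
```python
from h import *
rep(-.049,[.6182,.106,.2411])
```

```text
t 15.8167 pos [0.6183 0.1158 0.2408] F [ 0.59  0.44 -0.96] open 0.0218
tool x [-1.4e-03 -5.0e-04 -1.0e+00] y [ 0.9988 -0.0488 -0.0014]
turn total /2pi units [ 8.0e-05 -2.3e-04 -3.0e-05] deg [ 0.03 -0.08 -0.01]
shift units [-0.00027 -0.02461  0.00064]
```

>>> {"op": "send_rows", "data": {
  "targets": [
    [0,-0.0003,-0.007,0.0005,0,0,0],
    [0,-0.0005,-0.009,0,0,0,0],
    [0,-0.0003,-0.006,0,0,0,0],
    [0,0,-0.001,0,0,0,0],
    [0,0,0,0,0,0,0],
    [0,-0.0002,-0.005,0.002,0,0,0],
    [0,-0.0002,-0.005,0.0025,0,0,0],
    [0,0,0,0,0,0,0]
  ]
}}

```text
clock: 16.48
ee_pos: [0.6176, 0.0999, 0.243]
orientation: [-0.487, -0.512, -0.487, 0.513]
force: [-0.4, -0.4, -1.6]
opening: 0.0219
```

Run:
```python
from h import *
rep(-.049,[.6182,.106,.2411])
```

```text
t 16.4833 pos [0.6176 0.0999 0.243 ] F [-0.41 -0.41 -1.63] open 0.0219
tool x [-1.6e-03 -8.0e-04 -1.0e+00] y [ 0.9987 -0.0505 -0.0015]
turn total /2pi units [ 0.00013 -0.00025  0.00024] deg [ 0.05 -0.09  0.09]
shift units [ 0.0014   0.01525 -0.00476]
```

>>> {"op": "send_rows", "data": {
  "targets": [
    [0,-0.0003,-0.006,0.003,0,0,0],
    [0,-0.0003,-0.006,0.0033,0,0,0],
    [0,-0.0003,-0.006,0.0033,0,0,0],
    [0,-0.0003,-0.006,0.0033,0,0,0],
    [0,-0.0003,-0.006,0.0025,0,0,0],
    [0,-0.0002,-0.003,0.001,0,0,0],
    [0,0,0,0,0,0,0],
    [0,0,0,0,0,0,0]
  ]
}}

```text
clock: 17.15
ee_pos: [0.617, 0.0852, 0.2507]
orientation: [-0.487, -0.512, -0.487, 0.513]
force: [-0.5, 0.3, -1.0]
opening: 0.0224
```

Run:
```python
from h import *
rep(-.049,[.6182,.106,.2411])
c=capture("wrist"); a=c["img"][:,:,::-1]; cv2.imwrite("pics/w15.png",cv2.resize(a[60:340,140:420],None,fx=2,fy=2)); np.savez("w15.npz",**c)
```

```text
t 17.15 pos [0.617  0.0852 0.2507] F [-0.51  0.31 -0.98] open 0.0224
tool x [-9.e-04 -5.e-04 -1.e+00] y [ 9.987e-01 -5.050e-02 -9.000e-04]
turn total /2pi units [ 8.0e-05 -1.5e-04  2.4e-04] deg [ 0.03 -0.05  0.09]
shift units [ 0.00292  0.05193 -0.02399]
```

View pics/w15.png

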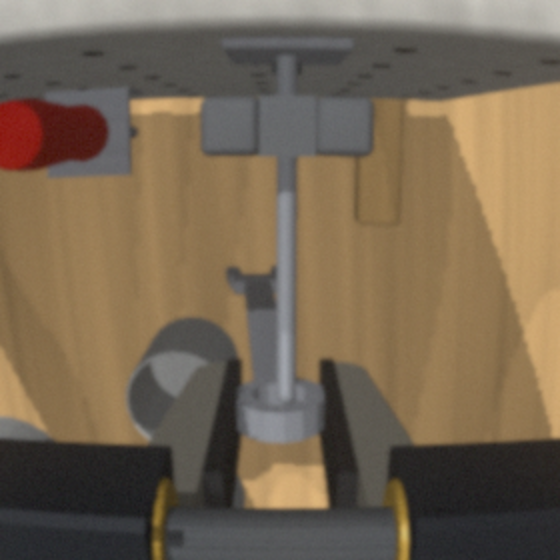

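>>> {"op": "send_rows", "data": {
  "targets": [
    [0,-0.0003,-0.006,0.001,0,0,0],
    [0,-0.0003,-0.008,0.001,0,0,0],
    [0,-0.0005,-0.015,0,0,0,0],
    [0,-0.001,-0.02,0,0,0,0],
    [0,-0.001,-0.02,0,0,0,0],
    [0,-0.03,-0.015,0,0,0,0.003],
    [0,-0.06,-0.005,0,0,0,0.003],
    [0,-0.08,0,0,0,0,0.004]
  ]
}}

```text
clock: 17.87
ee_pos: [0.5501, 0.0438, 0.2504]
orientation: [0.505, 0.496, 0.501, -0.498]
force: [-0.1, -0.1, -0.1]
opening: 0.0218
```

Run:
```python
from h import *
rep(.086,[.455,.05,.252])
```

```text
t 17.8667 pos [0.5501 0.0438 0.2504] F [-0.13 -0.07 -0.05] open 0.0218
tool x [ 0.0021 -0.0048 -1.    ] y [0.9999 0.0124 0.0021]
turn total /2pi units [0.00074 0.00036 0.01172] deg [0.27 0.13 4.22]
shift units [-0.23763  0.01558  0.00392]
```

>>> {"op": "send_rows", "data": {
  "targets": [
    [0,-0.06,0,0,0,0,0.003],
    [0,-0.06,0,0,0,0,0.003],
    [0,-0.05,0,0,0,0,0.003],
    [0,-0.03,0.002,0.001,0,0,0.002],
    [0,-0.015,0.003,0.001,0,0,0.001],
    [0,-0.005,0.002,0,0,0,0],
    [0,0,0,0,0,0,0],
    [0,0,0,0,0,0,0]
  ]
}}

```text
clock: 18.53
ee_pos: [0.4532, 0.0393, 0.2516]
orientation: [0.522, 0.478, 0.52, -0.479]
force: [0.3, 0.1, -1.0]
opening: 0.022
```

Run:
```python
from h import *
spare(.004)
c=capture("wrist"); a=c["img"][:,:,::-1]; cv2.imwrite("pics/w16.png",cv2.resize(a[0:340,140:420],None,fx=1.75,fy=1.75)); np.savez("w16.npz",**c)
```

```text
t 18.5333 pos [0.4532 0.0393 0.2516] F [ 0.33  0.08 -0.95] open 0.022
tool x [ 0.0017 -0.0023 -1.    ] y [0.9965 0.0838 0.0015]
turn total /2pi units [0.00036 0.00027 0.00033] deg [0.13 0.1  0.12]
shift units [0.00825 0.      0.     ]
```

View pics/w16.png

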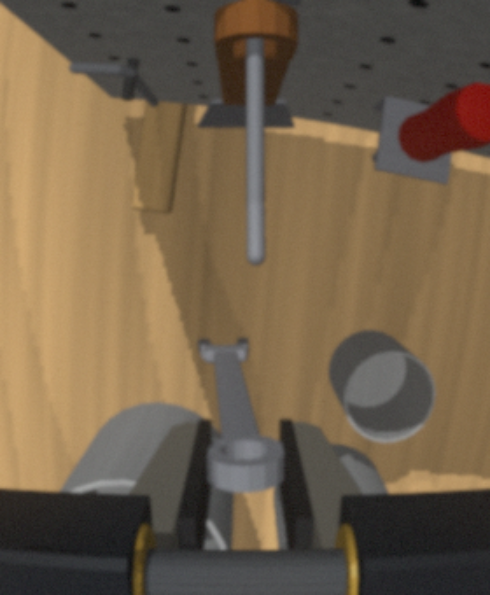

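Run:
```python
from h import *
c=dict(np.load("w16.npz"))
for n,u,v,z in [("tip",286.4,146,.268),("far",284.6,24,.26),("mid",285.8,90,.26),("ringtop",279.5,265,.282)]: print(n,wz(c,u,v,z).round(4))
```

```text
tip [0.4513 0.1026 0.268 ]
far [0.4454 0.1643 0.26  ]
mid [0.4489 0.13   0.26  ]
ringtop [0.4526 0.0483 0.282 ]
```

>>> {"op": "send_rows", "data": {
  "targets": [
    [0,0.003,0.006,-0.001,0,0,0.0003],
    [0,0.002,0.014,-0.001,0,0,0],
    [0,0.0015,0.02,-0.001,0,0,0],
    [0,-0.001,0.02,-0.001,0,0,0],
    [0,-0.0015,0.02,-0.001,0,0,0],
    [0,-0.001,0.014,0,0,0,0],
    [0,-0.0005,0.006,0,0,0,0],
    [0,0,0,0,0,0,0]
  ]
}}

```text
clock: 19.25
ee_pos: [0.4565, 0.0848, 0.2483]
orientation: [0.523, 0.477, 0.52, -0.479]
force: [-0.0, 0.6, 0.2]
opening: 0.0217
```

Run:
```python
from h import *
spare(.005)
c=capture("wrist"); a=c["img"][:,:,::-1]; cv2.imwrite("pics/w17.png",cv2.resize(a[60:340,140:420],None,fx=2,fy=2)); np.savez("w17.npz",**c)
```

```text
t 19.25 pos [0.4565 0.0848 0.2483] F [-0.03  0.59  0.15] open 0.0217
tool x [ 0.001  -0.0047 -1.    ] y [9.962e-01 8.690e-02 6.000e-04]
turn total /2pi units [ 0.00075  0.00015 -0.00016] deg [ 0.27  0.06 -0.06]
shift units [-0.01015  0.       0.     ]
```

View pics/w17.png

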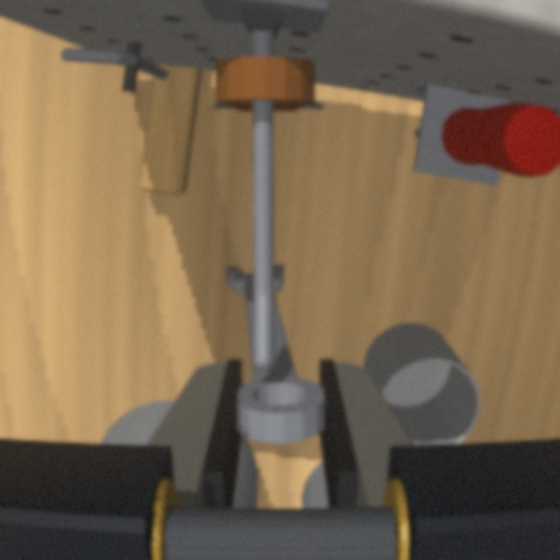

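>>> {"op": "send_rows", "data": {
  "targets": [
    [0,-0.004,0,0,0,0,0],
    [0,-0.004,0,0,0,0,0],
    [0,-0.002,0,0.001,0,0,0],
    [0,0,0,0,0,0,0],
    [0,0,0,0,0,0,0],
    [0,-0.0002,0.003,0,0,0,0],
    [0,0,0,0,0,0,0],
    [0,0,0,0,0,0,0]
  ]
}}

```text
clock: 19.97
ee_pos: [0.452, 0.0842, 0.2491]
orientation: [0.522, 0.478, 0.519, -0.479]
force: [-0.2, 0.1, -0.8]
opening: 0.0218
```

Run:
```python
from h import *
spare(.005)
c=capture("wrist"); a=c["img"][:,:,::-1]; cv2.imwrite("pics/w18.png",cv2.resize(a[150:300,220:340],None,fx=4,fy=4,interpolation=cv2.INTER_CUBIC)); np.savez("w18.npz",**c)
```

```text
t 19.9667 pos [0.452  0.0842 0.2491] F [-0.24  0.1  -0.84] open 0.0218
tool x [ 0.0016 -0.0046 -1.    ] y [0.9965 0.0838 0.0012]
turn total /2pi units [0.00073 0.00025 0.00034] deg [0.26 0.09 0.12]
shift units [0.00131 0.      0.     ]
```

View pics/w18.png

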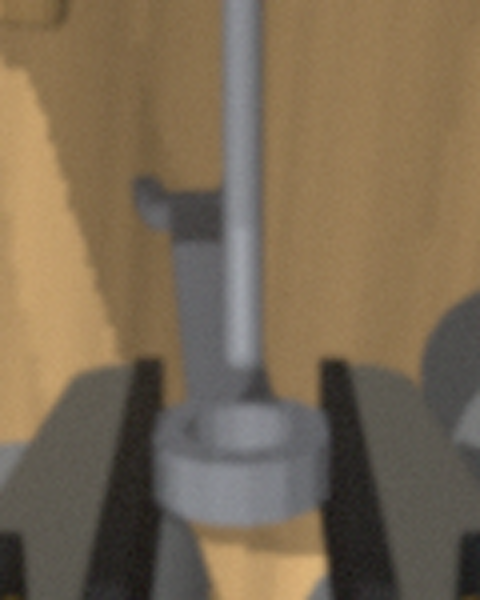

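>>> {"op": "send_rows", "data": {
  "targets": [
    [0,0.0005,0.005,0,0,0,0],
    [0,-0.0004,0.005,0,0,0,0],
    [0,-0.0004,0.005,0,0,0,0],
    [0,-0.0004,0.005,0,0,0,0],
    [0,-0.0004,0.005,-0.001,0,0,0],
    [0,-0.0003,0.004,-0.001,0,0,0],
    [0,0,0,0,0,0,0],
    [0,0,0,0,0,0,0]
  ]
}}

```text
clock: 20.68
ee_pos: [0.4513, 0.0975, 0.2481]
orientation: [0.522, 0.477, 0.519, -0.479]
force: [-0.3, -0.1, -2.2]
opening: 0.0216
```

Run:
```python
from h import *
spare(.005)
c=capture("wrist"); a=c["img"][:,:,::-1]; cv2.imwrite("pics/w19.png",cv2.resize(a[150:300,220:340],None,fx=4,fy=4,interpolation=cv2.INTER_CUBIC)); np.savez("w19.npz",**c)
```

```text
t 20.6833 pos [0.4513 0.0975 0.2481] F [-0.31 -0.14 -2.23] open 0.0216
tool x [ 0.0014 -0.0047 -1.    ] y [0.9964 0.0846 0.001 ]
turn total /2pi units [0.00074 0.00022 0.0002 ] deg [0.27 0.08 0.07]
shift units [-1.e-05  0.e+00  0.e+00]
```

View pics/w19.png

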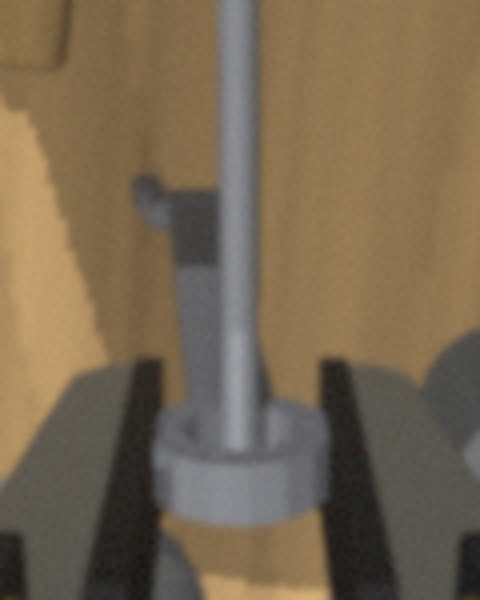

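>>> {"op": "send_rows", "data": {
  "targets": [
    [0,-0.0004,0.005,-0.002,0,0,0],
    [0,-0.0004,0.005,-0.0025,0,0,0],
    [0,-0.0004,0.005,-0.0028,0,0,0],
    [0,-0.0004,0.005,-0.0028,0,0,0],
    [0,-0.0003,0.003,-0.0015,0,0,0],
    [0,0,0,0,0,0,0],
    [0,0,0,0,0,0,0],
    [0,0,0,0,0,0,0]
  ]
}}

```text
clock: 21.4
ee_pos: [0.4504, 0.1076, 0.2428]
orientation: [0.522, 0.477, 0.519, -0.479]
force: [-0.5, -0.1, -1.4]
opening: 0.0219
```

Run:
```python
from h import *
spare(.005)
c=capture("wrist"); a=c["img"][:,:,::-1]; cv2.imwrite("pics/w20.png",cv2.resize(a[150:300,220:340],None,fx=4,fy=4,interpolation=cv2.INTER_CUBIC)); np.savez("w20.npz",**c)
```

```text
t 21.4 pos [0.4504 0.1076 0.2428] F [-0.48 -0.07 -1.44] open 0.0219
tool x [ 0.0011 -0.0048 -1.    ] y [9.964e-01 8.440e-02 7.000e-04]
turn total /2pi units [0.00076 0.00018 0.00024] deg [0.27 0.06 0.09]
shift units [0.00011 0.      0.     ]
```

View pics/w20.png

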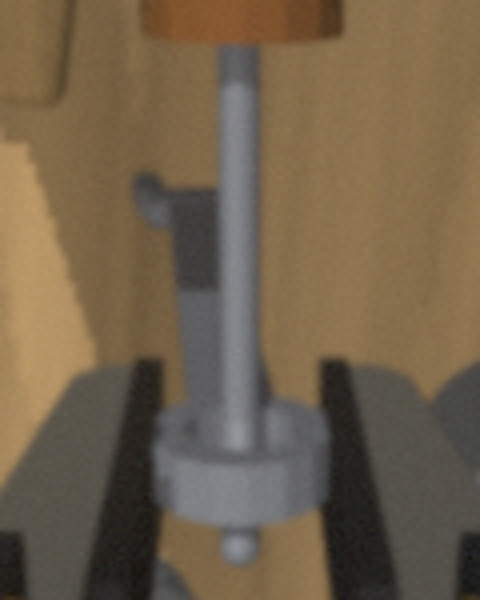

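>>> {"op": "send_rows", "data": {
  "targets": [
    [0,-0.0004,0.005,-0.0015,0,0,0],
    [0,-0.0005,0.006,-0.0012,0,0,0],
    [0,-0.0005,0.006,-0.001,0,0,0],
    [0,-0.0005,0.006,-0.0005,0,0,0],
    [0,-0.0005,0.006,0,0,0,0],
    [0,-0.0005,0.006,0,0,0,0],
    [0,-0.0003,0.004,0,0,0,0],
    [0,0,0,0,0,0,0]
  ]
}}

```text
clock: 22.12
ee_pos: [0.449, 0.1251, 0.2411]
orientation: [0.522, 0.478, 0.519, -0.479]
force: [-0.7, -0.6, -0.7]
opening: 0.0218
```

Run:
```python
from h import *
spare(.005)
```

```text
t 22.1167 pos [0.449  0.1251 0.2411] F [-0.69 -0.58 -0.67] open 0.0218
tool x [ 0.0014 -0.0045 -1.    ] y [0.9964 0.0844 0.001 ]
turn total /2pi units [0.00072 0.00022 0.00024] deg [0.26 0.08 0.09]
shift units [-0.00025  0.       0.     ]
```

>>> {"op": "send_rows", "data": {
  "targets": [
    [0,-0.0005,0.008,0,0,0,0],
    [0,-0.0008,0.01,0,0,0,0],
    [0,-0.0009,0.01,0,0,0,0],
    [0,-0.0009,0.01,0,0,0,0],
    [0,-0.0008,0.01,0,0,0,0],
    [0,-0.0004,0.006,0,0,0,0],
    [0,0,0,0,0,0,0],
    [0,0,0,0,0,0,0]
  ]
}}

```text
clock: 22.78
ee_pos: [0.4471, 0.1495, 0.2411]
orientation: [0.522, 0.477, 0.519, -0.479]
force: [0.5, -0.0, -1.5]
opening: 0.0216
```

Run:
```python
from h import *
spare(.005)
c=capture("wrist"); a=c["img"][:,:,::-1]; cv2.imwrite("pics/w21.png",cv2.resize(a[150:300,220:340],None,fx=4,fy=4,interpolation=cv2.INTER_CUBIC)); np.savez("w21.npz",**c)
```

```text
t 22.7833 pos [0.4471 0.1495 0.2411] F [ 0.47 -0.03 -1.51] open 0.0216
tool x [ 0.0014 -0.0045 -1.    ] y [0.9964 0.0852 0.0011]
turn total /2pi units [0.00072 0.00023 0.00011] deg [0.26 0.08 0.04]
shift units [-0.00062  0.       0.     ]
```

View pics/w21.png

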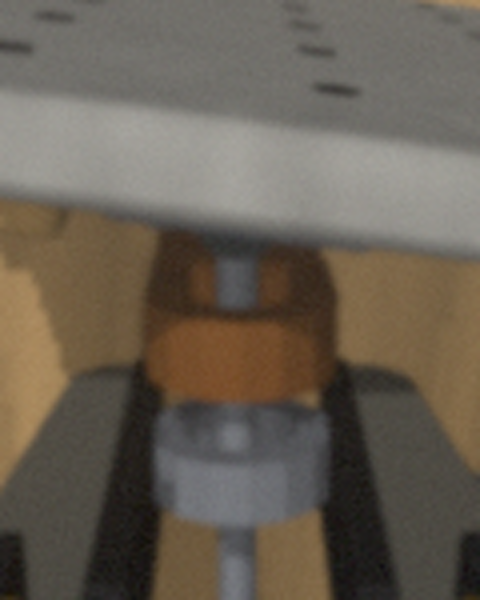

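Run:
```python
from h import *
c=dict(np.load("w21.npz"))
for n,u,v,z in [("k back",279.5,229.5,.2675),("k front",279.5,250,.2675),("sp back",279.5,264.5,.2716),("sp front",279.5,281,.2716)]: print(n,wz(c,u,v,z).round(4))
```

```text
k back [0.4451 0.1748 0.2675]
k front [0.446  0.1645 0.2675]
sp back [0.4465 0.1588 0.2716]
sp front [0.4472 0.15   0.2716]
```

>>> {"op": "send_rows", "data": {
  "targets": [
    [0,-0.0006,0.0035,0,0,0,0],
    [0,-0.0006,0.0035,0,0,0,0],
    [0,0,0,0,0,0,0],
    [0,0,0,-0.004,0,0,0],
    [0,0,0,-0.004,0,0,0],
    [0,0,0,-0.0025,0,0,0],
    [0,0,0,0,0,0,0],
    [0,0,0,0,0,0,0]
  ]
}}

```text
clock: 23.5
ee_pos: [0.4466, 0.1517, 0.2364]
orientation: [0.522, 0.478, 0.519, -0.48]
force: [-0.4, 0.9, -0.2]
opening: 0.0218
```

Run:
```python
from h import *
spare(.005)
```

```text
t 23.5 pos [0.4466 0.1517 0.2364] F [-0.41  0.91 -0.15] open 0.0218
tool x [ 0.0013 -0.0046 -1.    ] y [9.965e-01 8.350e-02 9.000e-04]
turn total /2pi units [0.00074 0.00021 0.00038] deg [0.27 0.08 0.14]
shift units [9.e-05 0.e+00 0.e+00]
```

Resting on the rod. Release and rise.

>>> {"op": "send_rows", "data": {
  "targets": [
    [0.3,0,0,0,0,0,0],
    [0.5,0,0,0,0,0,0],
    [0.6,0,0,0,0,0,0],
    [0.6,0,0,0,0,0,0],
    [0.6,0,0,0.03,0,0,0],
    [0.6,0,0,0.07,0,0,0],
    [0.6,0,-0.01,0.07,0,0,0],
    [0.6,0,-0.02,0.03,0,0,0]
  ]
}}

```text
clock: 24.17
ee_pos: [0.4445, 0.1397, 0.3166]
orientation: [0.522, 0.475, 0.52, -0.481]
force: [-0.2, 0.2, 0.3]
opening: 0.0554
```

Run:
```python
from h import *
rep(-.049,[.6208,.153,.32])
c=capture("wrist"); a=c["img"][:,:,::-1]; cv2.imwrite("pics/w22.png",a); np.savez("w22.npz",**c)
c=capture("scene"); a=c["img"][70:310,320:480,::-1]; cv2.imwrite("pics/s22.png",cv2.resize(a,None,fx=2.5,fy=2.5));
```

```text
t 24.1667 pos [0.4445 0.1397 0.3166] F [-0.23  0.18  0.31] open 0.0554
tool x [-0.0047 -0.0085 -1.    ] y [ 0.9963  0.0854 -0.0054]
turn total /2pi units [ 0.00129 -0.00083 -0.02142] deg [ 0.47 -0.3  -7.71]
shift units [0.44085 0.03321 0.00847]
```

View pics/w22.png

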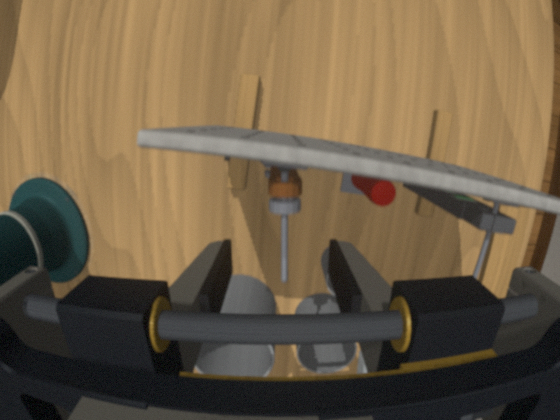

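View pics/s22.png

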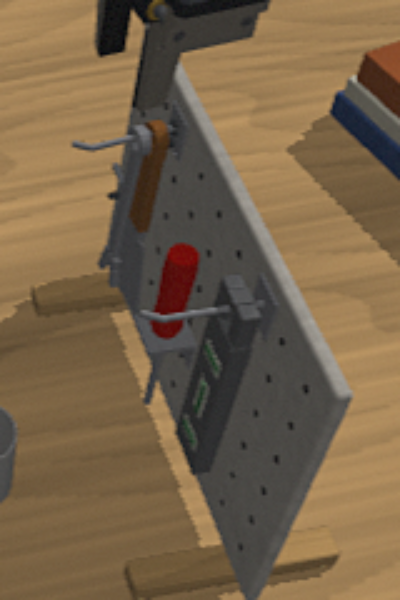

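>>> {"op": "send_rows", "data": {
  "targets": [
    [0.7,0.05,0,0.01,0.001,-0.0005,-0.004],
    [0.7,0.08,0.004,0,0,0,-0.005],
    [0.7,0.08,0.005,0,0,0,-0.005],
    [0.7,0.08,0.005,0,0,0,-0.005],
    [0.7,0.07,0.005,0,0,0,-0.0025],
    [0.7,0.045,0.005,0,0,0,0],
    [0.7,0.015,0.004,0,0,0,0],
    [0.7,0.005,0,0,0,0,0]
  ]
}}

```text
clock: 24.93
ee_pos: [0.6175, 0.1524, 0.3096]
orientation: [-0.484, -0.511, -0.488, 0.517]
force: [-0.5, -1.2, 0.1]
opening: 0.0641
```

Run:
```python
from h import *
rep(-.049,[.6208,.153,.238])
c=capture("wrist"); a=c["img"][:,:,::-1]; cv2.imwrite("pics/w23.png",cv2.resize(a[80:340,120:440],None,fx=2,fy=2)); np.savez("w23.npz",**c)
```

```text
t 24.9333 pos [0.6175 0.1524 0.3096] F [-0.52 -1.21  0.07] open 0.0641
tool x [-0.0104 -0.0014 -0.9999] y [ 0.9984 -0.0552 -0.0103]
turn total /2pi units [ 0.00024 -0.00166  0.001  ] deg [ 0.08 -0.6   0.36]
shift units [ 0.00824  0.0016  -0.17907]
```

View pics/w23.png

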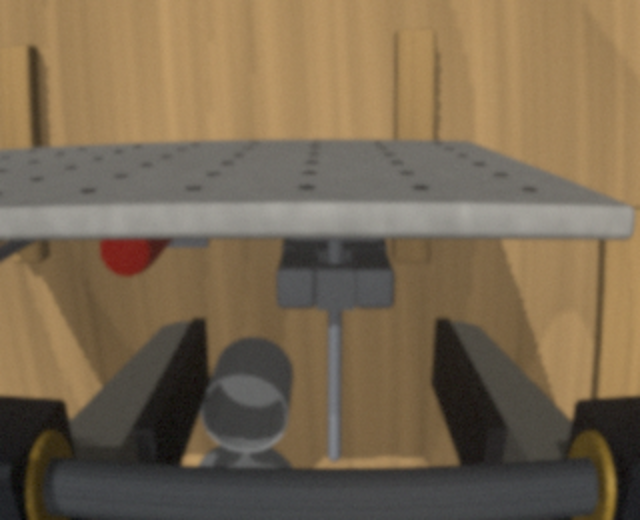

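Run:
```python
from h import *
c=dict(np.load("w23.npz"))
for n,u,v,z in [("back",287.5,215,.2715),("front",287.5,233.5,.2715),("L",258.5,232,.2715),("R",317,232,.2715)]: print(n,wz(c,u,v,z).round(4))
```

```text
back [0.6232 0.1662 0.2715]
front [0.6226 0.1531 0.2715]
L [0.603  0.1552 0.2715]
R [0.6427 0.1531 0.2715]
```

>>> {"op": "send_rows", "data": {
  "targets": [
    [0.7,0.004,0.004,-0.01,0,-0.0008,0.0005],
    [0.7,0.005,0.004,-0.03,0,-0.0008,0.0005],
    [0.7,0.003,0.002,-0.04,0,0,0],
    [0.7,0,0,-0.04,0,0,0],
    [0.7,0,0,-0.03,0,0,0],
    [0.7,0,0,-0.015,0,0,0],
    [0.7,0,0,-0.005,0,0,0],
    [0.7,0,0,0,0,0,0]
  ]
}}

```text
clock: 25.65
ee_pos: [0.6141, 0.1585, 0.2384]
orientation: [0.487, 0.511, 0.49, -0.511]
force: [0.8, 0.6, -0.0]
opening: 0.0644
```

Run:
```python
from h import *
rep(-.049,[.622,.1565,.238])
c=capture("wrist"); a=c["img"][:,:,::-1]; cv2.imwrite("pics/w24.png",cv2.resize(a[80:340,120:440],None,fx=2,fy=2)); np.savez("w24.npz",**c)
```

```text
t 25.65 pos [0.6141 0.1585 0.2384] F [ 0.8   0.59 -0.02] open 0.0644
tool x [-0.0021  0.0032 -1.    ] y [ 0.999  -0.0444 -0.0022]
turn total /2pi units [-0.0005  -0.00033 -0.00073] deg [-0.18 -0.12 -0.26]
shift units [ 0.01983 -0.00493 -0.00111]
```

View pics/w24.png

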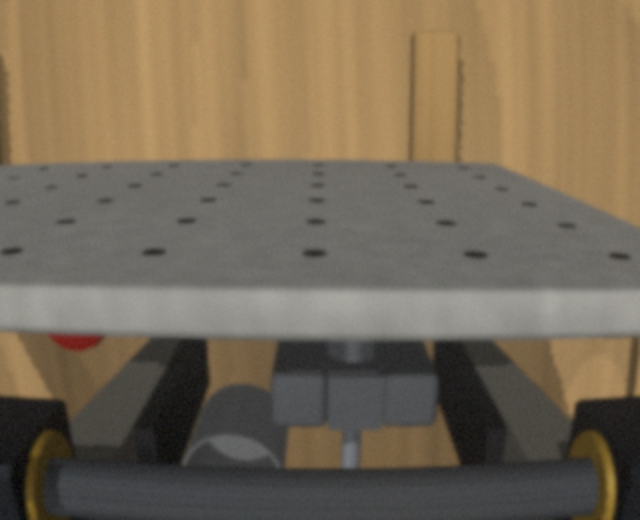

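>>> {"op": "send_rows", "data": {
  "targets": [
    [0.7,0.006,-0.001,0,0,0,-0.0005],
    [0.7,0.006,-0.001,0,0,0,0],
    [0.7,0.004,-0.001,0,0,0,0],
    [0.7,0,0,0,0,0,0],
    [0.7,0,0,0,0,0,0],
    [0.5,0,0,0,0,0,0],
    [0.5,0,0,0,0,0,0],
    [0.5,0,0,0,0,0,0]
  ]
}}

```text
clock: 26.37
ee_pos: [0.6233, 0.1574, 0.2427]
orientation: [0.487, 0.514, 0.488, -0.509]
force: [-0.3, -1.2, -0.1]
opening: 0.047
```

Run:
```python
from h import *
rep(-.049,[.622,.1565,.238])
c=capture("wrist"); a=c["img"][:,:,::-1]; cv2.imwrite("pics/w25.png",cv2.resize(a[80:340,120:440],None,fx=2,fy=2)); np.savez("w25.npz",**c)
```

```text
t 26.3667 pos [0.6233 0.1574 0.2427] F [-0.33 -1.21 -0.1 ] open 0.047
tool x [ 0.0045  0.0056 -1.    ] y [ 0.9988 -0.0481  0.0043]
turn total /2pi units [-0.0009   0.00072 -0.00015] deg [-0.32  0.26 -0.05]
shift units [-0.00316 -0.0022  -0.01174]
```

View pics/w25.png

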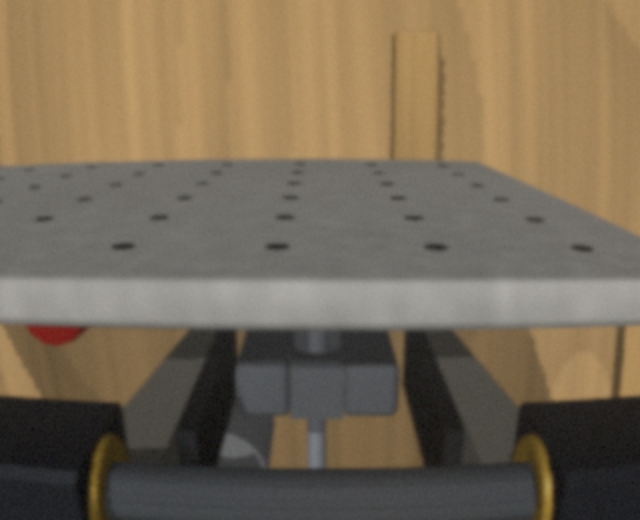

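Centred; small trim, lower 4 mm, and close.

>>> {"op": "send_rows", "data": {
  "targets": [
    [0.5,-0.0006,-0.0005,-0.004,-0.0005,0.0004,0],
    [0.5,-0.0006,-0.0005,-0.004,-0.0004,0.0003,0],
    [0.5,0,0,-0.003,0,0,0],
    [0.5,0,0,0,0,0,0],
    [0,0,0,0,0,0,0],
    [0,0,0,0,0,0,0],
    [0,0,0,0,0,0,0],
    [0,0,0,0,0,0,0]
  ]
}}

```text
clock: 27.08
ee_pos: [0.6223, 0.1571, 0.2374]
orientation: [-0.488, -0.511, -0.488, 0.512]
force: [0.7, -0.5, 0.1]
opening: 0.04
```

Run:
```python
from h import *
rep(-.049,[.622,.1565,.238])
```

```text
t 27.0833 pos [0.6223 0.1571 0.2374] F [ 0.7  -0.46  0.13] open 0.04
tool x [-1.3e-03 -9.0e-04 -1.0e+00] y [ 0.9989 -0.0477 -0.0012]
turn total /2pi units [ 0.00015 -0.0002  -0.0002 ] deg [ 0.05 -0.07 -0.07]
shift units [-0.00086 -0.00142  0.00143]
```

>>> {"op": "send_rows", "data": {
  "targets": [
    [0,0,0,0.006,0,0,0],
    [0,0,0,0.007,0,0,0],
    [0,0,0,0.007,0,0,0],
    [0,0,0,0.001,0,0,0],
    [0,-0.0004,-0.008,0,0,0,0],
    [0,-0.0007,-0.014,0,0,0,0],
    [0,-0.0008,-0.016,0,0,0,0],
    [0,-0.0008,-0.016,0,0,0,0]
  ]
}}

```text
clock: 27.75
ee_pos: [0.6206, 0.1353, 0.2461]
orientation: [-0.488, -0.51, -0.489, 0.512]
force: [0.2, -0.6, -0.9]
opening: 0.0397
```

Run:
```python
from h import *
rep(-.049,[.619,.113,.2459])
```

```text
t 27.75 pos [0.6206 0.1353 0.2461] F [ 0.16 -0.62 -0.88] open 0.0397
tool x [-2.3e-03 -8.0e-04 -1.0e+00] y [ 0.999  -0.0452 -0.0023]
turn total /2pi units [ 0.00013 -0.00037 -0.0006 ] deg [ 0.05 -0.13 -0.22]
shift units [-0.00394 -0.05574 -0.00044]
```

>>> {"op": "send_rows", "data": {
  "targets": [
    [0,-0.0008,-0.012,0,0,0,0],
    [0,-0.0008,-0.014,0,0,0,0],
    [0,-0.0008,-0.014,0,0,0,0],
    [0,-0.0006,-0.01,0,0,0,0],
    [0,-0.0003,-0.007,0.001,0,0,0],
    [0,-0.0003,-0.006,0.002,0,0,0],
    [0,0,-0.003,0.001,0,0,0],
    [0,0,0,0,0,0,0]
  ]
}}

```text
clock: 28.42
ee_pos: [0.6189, 0.1017, 0.2479]
orientation: [-0.487, -0.511, -0.487, 0.514]
force: [-0.1, -0.9, -1.0]
opening: 0.04
```

Run:
```python
from h import *
rep(-.049,[.6175,.1,.2459])
c=capture("wrist"); a=c["img"][:,:,::-1]; cv2.imwrite("pics/w26.png",cv2.resize(a[80:340,120:440],None,fx=2,fy=2)); np.savez("w26.npz",**c)
```

```text
t 28.4167 pos [0.6189 0.1017 0.2479] F [-0.1  -0.86 -0.96] open 0.04
tool x [-0.0025 -0.0019 -1.    ] y [ 0.9987 -0.0504 -0.0024]
turn total /2pi units [ 0.0003  -0.0004   0.00023] deg [ 0.11 -0.14  0.08]
shift units [-0.00348 -0.00437 -0.00505]
```

View pics/w26.png

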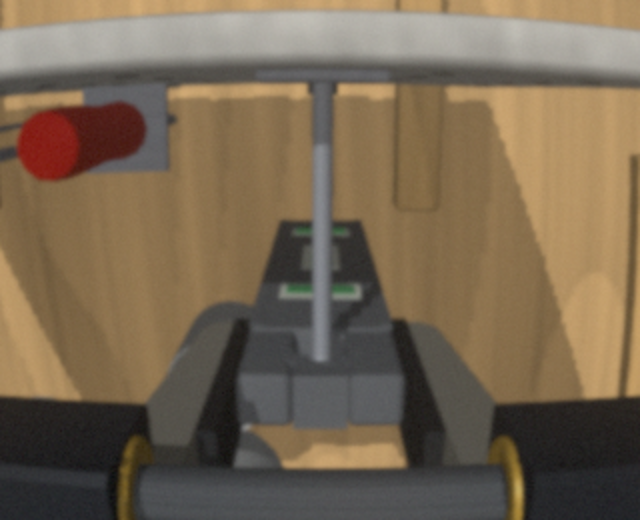

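>>> {"op": "send_rows", "data": {
  "targets": [
    [0,-0.0003,-0.006,0.003,0,0,0],
    [0,-0.0003,-0.007,0.003,0,0,0],
    [0,-0.0003,-0.007,0.003,0,0,0],
    [0,-0.0003,-0.007,0.003,0,0,0],
    [0,-0.0003,-0.007,0.002,0,0,0],
    [0,-0.0003,-0.007,0.002,0,0,0],
    [0,-0.0003,-0.007,0.001,0,0,0],
    [0,0,-0.007,0,0,0,0]
  ]
}}

```text
clock: 29.13
ee_pos: [0.618, 0.0797, 0.2554]
orientation: [-0.488, -0.511, -0.488, 0.513]
force: [-1.1, 0.0, -1.3]
opening: 0.04
```

Run:
```python
from h import *
rep(-.049,[.531,-.1016,.28])
c=capture("wrist"); a=c["img"][:,:,::-1]; cv2.imwrite("pics/w27.png",a); np.savez("w27.npz",**c)
```

```text
t 29.1333 pos [0.618  0.0797 0.2554] F [-1.08  0.   -1.29] open 0.04
tool x [-0.0024 -0.0013 -1.    ] y [ 0.9989 -0.0474 -0.0024]
turn total /2pi units [ 0.00021 -0.00038 -0.00025] deg [ 0.08 -0.14 -0.09]
shift units [-0.21738 -0.45327  0.06145]
```

View pics/w27.png

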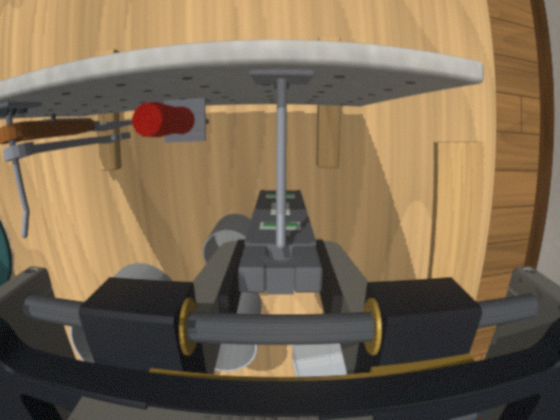

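>>> {"op": "send_rows", "data": {
  "targets": [
    [0,-0.0005,-0.01,0.001,0,0,0],
    [0,-0.001,-0.02,0.001,0,0,0],
    [0,-0.01,-0.04,0.02,0,0,0],
    [0,-0.03,-0.06,0.03,0,0,0],
    [0,-0.04,-0.07,0.03,0,0,0],
    [0,-0.04,-0.07,0.01,0,0,0],
    [0,-0.03,-0.06,0,0,0,0],
    [0,-0.02,-0.04,0,0,0,0]
  ]
}}

```text
clock: 29.85
ee_pos: [0.5448, -0.0777, 0.2949]
orientation: [-0.489, -0.509, -0.489, 0.512]
force: [0.2, -0.5, -0.2]
opening: 0.0396
```

Run:
```python
from h import *
rep(-.049,[.531,-.1016,.29])
c=capture("top"); a=c["img"][:,:,::-1]; cv2.imwrite("pics/t28.png",a)
```

```text
t 29.85 pos [ 0.5448 -0.0777  0.2949] F [ 0.15 -0.52 -0.24] open 0.0396
tool x [-0.0026 -0.003  -1.    ] y [ 0.9991 -0.0432 -0.0025]
turn total /2pi units [ 0.00047 -0.00042 -0.00092] deg [ 0.17 -0.15 -0.33]
shift units [-0.03461 -0.05983 -0.0122 ]
```

View pics/t28.png

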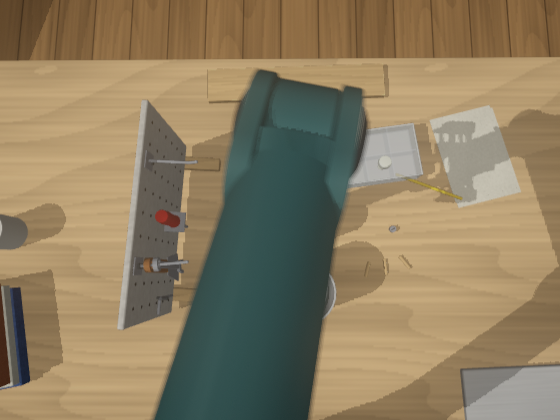

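>>> {"op": "send_rows", "data": {
  "targets": [
    [0,-0.008,-0.012,-0.002,0.0004,-0.0004,-0.0008],
    [0,-0.01,-0.018,-0.002,0,0,0],
    [0,-0.009,-0.015,-0.002,0,0,0],
    [0,-0.005,-0.008,0,0,0,0],
    [0,-0.001,-0.003,0,0,0,0],
    [0,0,0,0,0,0,0],
    [0,0,0,0,0,0,0],
    [0,0,0,0,0,0,0]
  ]
}}

```text
clock: 30.57
ee_pos: [0.5276, -0.1098, 0.2946]
orientation: [0.486, 0.514, 0.485, -0.514]
force: [-0.8, 0.9, -0.8]
opening: 0.0397
```

Run:
```python
from h import *
rep(-.049,[.531,-.1016,.156])
c=capture("wrist"); cv2.imwrite("pics/w28.png",c["img"][:,:,::-1]); np.savez("w28.npz",**c)
c=capture("scene"); cv2.imwrite("pics/s28.png",c["img"][:,:,::-1]); 
print(two(capture("top"),(307.5,223.5),c,(256.5,238)), onz(c,256.5,238,.105))
```

```text
t 30.5667 pos [ 0.5276 -0.1098  0.2946] F [-0.78  0.95 -0.78] open 0.0397
tool x [ 0.0017 -0.001  -1.    ] y [ 0.9983 -0.0578  0.0018]
turn total /2pi units [0.00015 0.00028 0.00141] deg [0.06 0.1  0.51]
shift units [ 0.00848  0.02061 -0.34641]
(array([ 0.53101464, -0.10197684,  0.09545125]), np.float64(0.002143433640629692)) [ 0.53801469 -0.10189875  0.105     ]
```

View pics/w28.png

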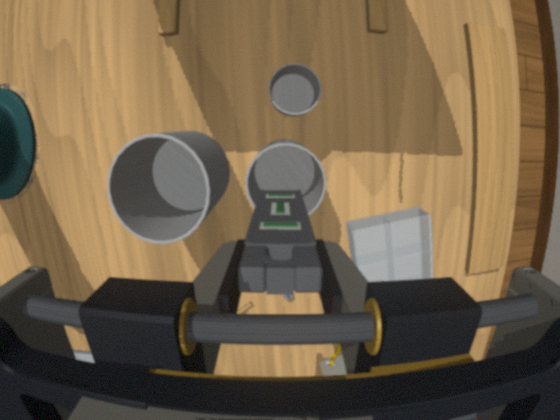

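View pics/s28.png

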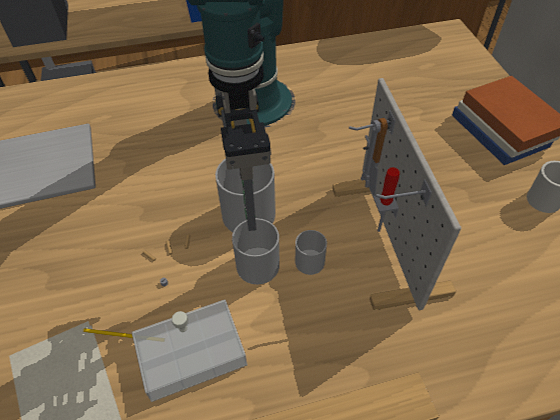

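Run:
```python
from h import *
c=dict(np.load("w28.npz"))
for n,u,v,z in [("L",246,182,.105),("R",326,182,.105),("top",286,141,.105),("foot",280,192,.1436),("smalltop",295,66,.06)]: print(n,wz(c,u,v,z).round(4))
```

```text
L [ 0.4907 -0.0978  0.105 ]
R [ 0.5809 -0.103   0.105 ]
top [ 0.5382 -0.0546  0.105 ]
foot [ 0.5287 -0.1036  0.1436]
smalltop [0.5555 0.0368 0.06  ]
```

>>> {"op": "send_rows", "data": {
  "targets": [
    [0,0.005,0.006,0,0,0,0.0008],
    [0,0.005,0.006,0,0,0,0.0005],
    [0,0.004,0.005,0,0,0,0],
    [0,0.002,0.002,-0.01,0,0,0],
    [0,0,0,-0.02,0,0,0],
    [0,0,0,-0.02,0,0,0],
    [0,0,0,-0.015,0,0,0],
    [0,0,0,-0.005,0,0,0]
  ]
}}

```text
clock: 31.38
ee_pos: [0.5351, -0.1, 0.2635]
orientation: [0.489, 0.512, 0.488, -0.511]
force: [0.1, -0.3, -1.4]
opening: 0.0404
```

Run:
```python
from h import *
rep(-.049,[.534,-.102,.156])
```

```text
t 31.3833 pos [ 0.5351 -0.1     0.2635] F [ 0.12 -0.34 -1.37] open 0.0404
tool x [ 0.0015 -0.0011 -1.    ] y [ 0.9989 -0.0463  0.0016]
turn total /2pi units [ 0.00017  0.00024 -0.00043] deg [ 0.06  0.09 -0.15]
shift units [-0.0028  -0.00488 -0.2687 ]
```

Well placed. Lower on to about 10 mm above the floor.

>>> {"op": "send_rows", "data": {
  "targets": [
    [0,0,-0.001,-0.02,0,0,0],
    [0,0,-0.001,-0.035,0,0,0],
    [0,0,-0.001,-0.04,0,0,0],
    [0,0,-0.001,-0.04,0,0,0],
    [0,0.001,0,-0.035,0,0,0],
    [0,0.001,0,-0.025,0,0,0],
    [0,0,0,-0.012,0,0,0],
    [0,0,0,0,0,0,0]
  ]
}}

```text
clock: 32.05
ee_pos: [0.5345, -0.1029, 0.1732]
orientation: [-0.488, -0.511, -0.487, 0.512]
force: [0.4, -0.3, -0.7]
opening: 0.0397
```

Run:
```python
from h import *
rep(-.049,[.534,-.102,.156])
c=capture("scene"); cv2.imwrite("pics/s29.png",c["img"][:,:,::-1])
```

```text
t 32.05 pos [ 0.5345 -0.1029  0.1732] F [ 0.41 -0.32 -0.68] open 0.0397
tool x [-2.0e-04 -1.7e-03 -1.0e+00] y [ 9.988e-01 -4.820e-02 -1.000e-04]
turn total /2pi units [ 2.7e-04 -4.0e-05 -1.2e-04] deg [ 0.1  -0.01 -0.04]
shift units [-0.00124  0.00223 -0.04288]
```

View pics/s29.png

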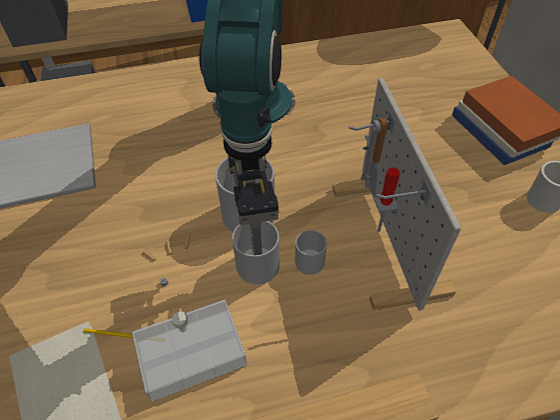

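>>> {"op": "send_rows", "data": {
  "targets": [
    [0,0,0,-0.006,0,0,0],
    [0,0,0,-0.008,0,0,0],
    [0,0,0,-0.008,0,0,0],
    [0,0,0,-0.007,0,0,0],
    [0,0,0,-0.005,0,0,0],
    [0,0,0,-0.001,0,0,0],
    [0,0,0,0,0,0,0],
    [0,0,0,0,0,0,0]
  ]
}}

```text
clock: 32.77
ee_pos: [0.537, -0.1032, 0.1613]
orientation: [0.49, 0.513, 0.486, -0.511]
force: [0.2, -0.3, -0.7]
opening: 0.0395
```

Run:
```python
from h import *
rep(-.049,[.534,-.102,.156])
```

```text
t 32.7667 pos [ 0.537  -0.1032  0.1613] F [ 0.18 -0.33 -0.66] open 0.0395
tool x [ 0.0065 -0.0016 -1.    ] y [ 0.9988 -0.048   0.0066]
turn total /2pi units [ 0.00026  0.00103 -0.00016] deg [ 0.09  0.37 -0.06]
shift units [-0.00759  0.00304 -0.01317]
```

>>> {"op": "send_rows", "data": {
  "targets": [
    [0,-0.001,0,-0.003,0,0.0005,0],
    [0,-0.001,0,-0.003,0,0.0005,0],
    [0,-0.001,0,-0.003,0,0,0],
    [0,0,0,-0.002,0,0,0],
    [0,0,0,0,0,0,0],
    [0,0,0,0,0,0,0],
    [0,0,0,0,0,0,0],
    [0,0,0,0,0,0,0]
  ]
}}

```text
clock: 33.43
ee_pos: [0.536, -0.1032, 0.1567]
orientation: [-0.488, -0.511, -0.487, 0.512]
force: [0.2, -0.2, -0.7]
opening: 0.04
```

Run:
```python
from h import *
rep(-.049,[.534,-.102,.156])
```

```text
t 33.4333 pos [ 0.536  -0.1032  0.1567] F [ 0.18 -0.18 -0.73] open 0.04
tool x [ 1.0e-04 -1.6e-03 -1.0e+00] y [ 9.989e-01 -4.780e-02  2.000e-04]
turn total /2pi units [ 2.6e-04  2.0e-05 -1.9e-04] deg [ 0.09  0.01 -0.07]
shift units [-0.00493  0.00291 -0.00169]
```

>>> {"op": "send_rows", "data": {
  "targets": [
    [0,0,0,-0.002,0,0,0],
    [0,0,0,-0.002,0,0,0],
    [0,0,0,-0.001,0,0,0],
    [0,0,0,0,0,0,0],
    [0,0,0,0,0,0,0],
    [0,0,0,0,0,0,0],
    [0,0,0,0,0,0,0],
    [0,0,0,0,0,0,0]
  ]
}}

```text
clock: 34.1
ee_pos: [0.5364, -0.1034, 0.156]
orientation: [0.488, 0.512, 0.487, -0.512]
force: [-0.7, 0.2, -0.0]
opening: 0.0398
```

Run:
```python
from h import *
for i in range(3):
    rep(-.049,[.534,-.102,.156]); c=capture("scene")
```

```text
t 34.1 pos [ 0.5364 -0.1034  0.156 ] F [-0.72  0.23 -0.02] open 0.0398
tool x [ 0.0011 -0.0011 -1.    ] y [ 0.9989 -0.0479  0.0011]
turn total /2pi units [ 0.00018  0.00017 -0.00017] deg [ 0.06  0.06 -0.06]
shift units [-5.94e-03  3.46e-03 -4.00e-05]
t 34.15 pos [ 0.5363 -0.1034  0.156 ] F [-0.77  0.4   0.66] open 0.0398
tool x [ 0.001  -0.0011 -1.    ] y [ 0.9989 -0.0479  0.0011]
turn total /2pi units [ 0.00018  0.00016 -0.00017] deg [ 0.06  0.06 -0.06]
shift units [-5.85e-03  3.54e-03 -5.00e-05]
t 34.2 pos [ 0.5363 -0.1034  0.156 ] F [ 0.4  -0.05  0.23] open 0.0399
tool x [ 0.001  -0.0011 -1.    ] y [ 0.9988 -0.0479  0.0011]
turn total /2pi units [ 0.00018  0.00016 -0.00017] deg [ 0.06  0.06 -0.06]
shift units [-5.86e-03  3.54e-03 -3.00e-05]
```

>>> {"op": "send_rows", "data": {
  "targets": [
    [0,0,0,-0.001,0,0,0],
    [0,0,0,0,0,0,0],
    [0.46,0,0,0,0,0,0],
    [0.48,0,0,0,0,0,0],
    [0.5,0,0,0,0,0,0],
    [0.55,0,0,0,0,0,0],
    [0.6,0,0,0,0,0,0],
    [0.6,0,0,0,0,0,0]
  ]
}}

```text
clock: 34.92
ee_pos: [0.5369, -0.1035, 0.1557]
orientation: [0.489, 0.512, 0.487, -0.512]
force: [0.1, 1.0, -0.0]
opening: 0.0553
```

Run:
```python
from h import *
rep(-.049,[.534,-.102,.156]); c=capture("wrist"); cv2.imwrite("pics/w30.png",c["img"][:,:,::-1])
```

```text
t 34.9167 pos [ 0.5369 -0.1035  0.1557] F [ 0.12  1.04 -0.02] open 0.0553
tool x [ 0.0023 -0.0014 -1.    ] y [ 0.9988 -0.0479  0.0023]
turn total /2pi units [ 0.00022  0.00036 -0.00017] deg [ 0.08  0.13 -0.06]
shift units [-0.00725  0.0037   0.00081]
```

View pics/w30.png

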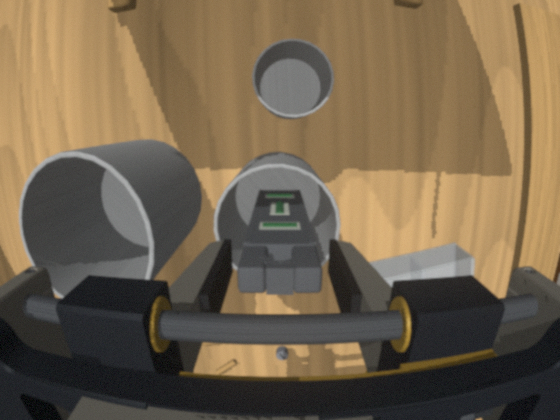

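Level stands upright, released. Raise straight up.

>>> {"op": "send_rows", "data": {
  "targets": [
    [0.6,0,0,0.005,0,0,0],
    [0.6,0,0,0.02,0,0,0],
    [0.6,0,0,0.04,0,0,0],
    [0.6,0,0,0.06,0,0,0],
    [0.6,0,0,0.08,0,0,0],
    [0.6,0,0,0.08,0,0,0],
    [0.6,0,0,0.05,0,0,0],
    [0.6,0,0,0,0,0,0]
  ]
}}

```text
clock: 35.63
ee_pos: [0.5343, -0.1042, 0.2975]
orientation: [-0.488, -0.511, -0.487, 0.513]
force: [0.1, -0.8, -0.3]
opening: 0.0551
```

>>> {"op": "send_rows", "data": {
  "targets": [
    [0.6,0,0,0,0,0,0],
    [0.6,0,-0.02,0,0,0,0],
    [0.6,0,-0.05,0,0,0,0],
    [0.6,0,-0.06,0,0,0,0],
    [0.6,0,-0.06,0,0,0,0],
    [0.6,0,-0.03,0,0,0,0],
    [0.6,0,0,0,0,0,0],
    [0.6,0,0,0,0,0,0]
  ]
}}

```text
clock: 36.3
ee_pos: [0.5299, -0.1966, 0.2915]
orientation: [-0.485, -0.509, -0.49, 0.515]
force: [0.2, 0.0, -0.3]
opening: 0.0548
```

Run:
```python
from h import *
rep(-.049)
for n in ["top","scene","wrist"]:
    c=capture(n); cv2.imwrite(f"pics/f_{n}.png",c["img"][:,:,::-1])
```

```text
t 36.3 pos [ 0.5299 -0.1966  0.2915] F [ 0.16  0.04 -0.29] open 0.0548
tool x [-1.100e-02 -8.000e-04 -9.999e-01] y [ 0.9988 -0.0483 -0.011 ]
turn total /2pi units [ 0.00013 -0.00175 -0.00012] deg [ 0.05 -0.63 -0.04]
```

View pics/f_scene.png

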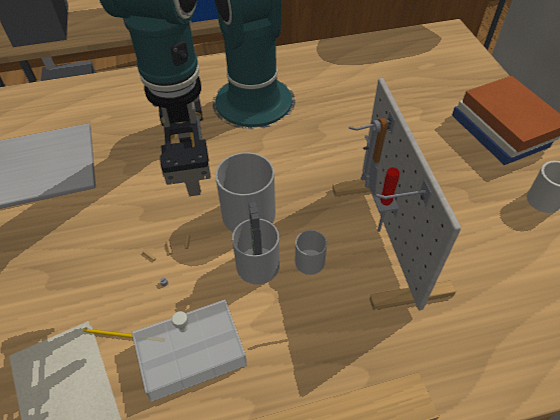

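View pics/f_top.png

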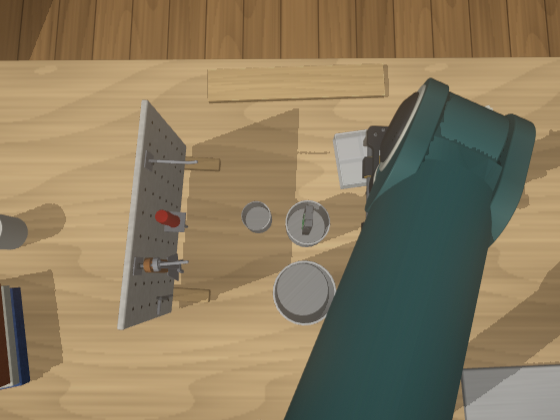

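View pics/f_wrist.png

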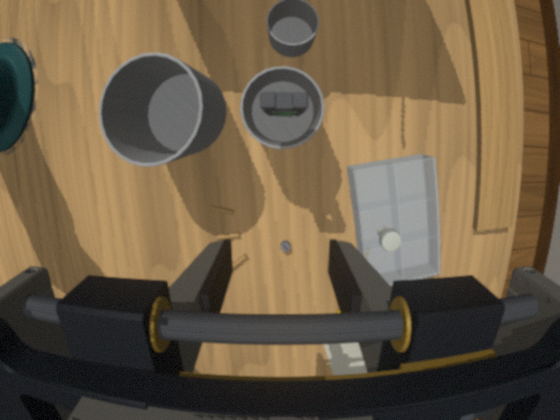

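Run:
```python
from h import *
a=cv2.imread("pics/f_top.png")[235:300,110:210]; b=cv2.imread("pics/top0.png")[235:300,110:210]
cv2.imwrite("pics/cmp.png",cv2.resize(np.vstack([a,b]),None,fx=4.5,fy=4.5,interpolation=cv2.INTER_CUBIC))
```

```text
(no output)
```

View pics/cmp.png

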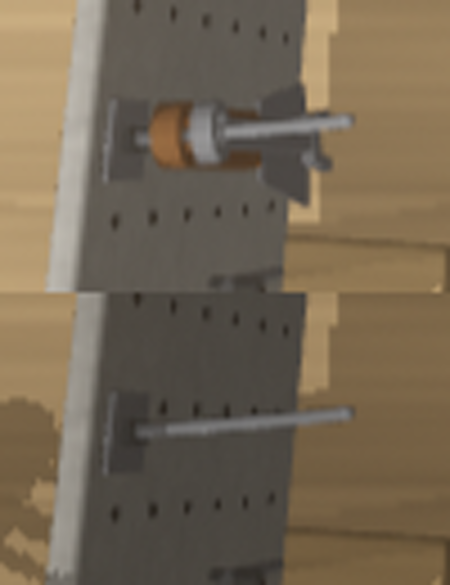

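```bash
python3 -c "
from cell import *
print(sign_off())"
```

```text
the job is handed in; nothing more can be done
None
```

The job is done and handed in at about 36 s of the 72 s allowed. All three tools are where you asked.

- **Spare hook:** I moved the putty knife first, since it was foremost, then the spanner. Both hang in the back half of the rod, about 15 mm and 26–28 mm out from the plate. The middle of the rod is 35 mm out.
- **Level:** I took it off the full hook and lowered it into the middle-sized pot until the floor took its weight, then let go. It stands upright on its own.
- **Forces:** No wrist reading I took was above about 2.5 N, on or off the spare hook, weight of the tools included. I read force only between moves, so brief peaks within a move were not seen.
- **Last pictures:** The spare hook's plate and rod look the same as in the first picture. The screwdriver, organiser and other pots look undisturbed. The arm hid the cam lock and dowels from the top camera, but the scene camera shows them in place. The gripper touches nothing.
- **Disagreements:** The three cameras differed by up to 7 mm on the pot's position along x, so I used a value between them. The arm also drifted up to 10 mm sideways after some quick moves, and I corrected that before each grasp and before going onto the rod. The spanner tilted a few degrees in the grip while being carried. It now hangs freely on the hook.

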